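# Clamp a test tile with a counted ratchet lever

### The job

Take the larger of the two white tiles out of the slotted rack, stand it on its edge in the slot of the clamp and let go of it. Then swing the clamp's ratchet lever away from its rest stop by exactly three clicks, which you can feel at the knob (a fourth click would crack the tile), and finish while still holding the lever's knob there: let go, it springs back and frees the tile. Leave the smaller tile, jar, beaker and amber bottle where they are.

Things in the scene. Friction and masses are not known exactly. Their poses are not given: they have to be found in the camera images.
- large_tile: White ceramic tile to be clamped, the larger of two: 90 mm wide (its y), 100 mm high (its z), 10 mm thick (its x), about 0.2 kg. Starts standing on edge in one of the rack's two slots. Origin: centre of its lower edge face.
- small_tile: Bystander tile, 60 mm wide (its y), 70 mm high (its z), 10 mm thick (its x), in the other rack slot. Origin: centre of its lower edge face. To be left alone.
- tile_rack: Grey slotted rack, fixed, 150 (x) x 120 (y) mm, 47 mm high. Two slots along its y at x = -40 and +40 mm, 14 mm wide, floor 12 mm above the bench, side walls up to 47 mm. Origin: centre of its underside.
- clamp: White base plate of the clamp, fixed, 250 mm along x (from x = -150 to +100 mm) x 150 mm along y, 12 mm thick, carrying slot, jaw, toothed plate and lever. Origin: on the bench, its z up; x points from the lever's end to the slot's end and is the direction in which the jaw closes.
- slot (a point): Centre of the clamp slot's floor, 12 mm above the bench, axes as the clamp's. The slot runs along y, 102 mm long between end stops (top 32 mm above bench), 16 mm wide between the sprung pad (x = -8 mm at rest, top 54 mm above bench) and a fixed aluminium wall (x = +8 mm, top 60 mm). A seated tile has its origin on the floor here and its x along the clamp's x, either way round.
- pivot (a point): Point on the lever's upright turning axis, at the height of the knob's middle (92 mm above the bench), 105 mm from the slot along the clamp's -x.
- lever_knob: Upright round white knob (free to spin) at the lever's end, 20 mm in diameter, 50 mm tall, origin at its middle 92 mm above the bench (67 to 117 mm), 120 mm from the pivot axis, steel arm below it. Grip it from above or push it sideways. It runs on a level arc, anticlockwise seen from above; at rest it lies from the pivot 150 degrees anticlockwise of the clamp's x.
- lever (a joint): Lever angle in rad: 0 at its rest stop, growing anticlockwise seen from above, at most 1.40. A return spring pulls with 6.7 N at 0, 8.3 N at 1 rad, at the knob, and takes it to 0 when let go. Clicks come 0.22 rad apart, the first anywhere from 0.14 to 0.36 rad. Turning moves the jaw 12 mm per rad to the clamp's +x; the pad meets the tile before the third click.
- click_plate: Steel plate under the lever with six radial ribs, at another angle each time, fast during the job. Origin on the pivot axis at bench height. In its frame the ribs lie at 150 degrees + 0.22 rad x 1, 2, 3.. anticlockwise from x. A sprung roller in the lever clicks over them: the knob force rises about 4 N in the 0.07 rad before a rib, then drops to 2 to 4 N below the spring's pull just past it.
- pad: Black rubber pad on the jaw, 84 mm wide (y), 34 mm high (20 to 54 mm above the bench), sprung (2 N at first touch and 1 N more per mm) so it gives way up to 10 mm. Origin: centre of its tile-side face, at bench height.
- jar: Bystander: white closed jar, 60 mm across, 85 mm high, on the bench beyond the clamp. Origin: centre of its underside.
- beaker: Bystander: open glass beaker, 68 mm across, 85 mm high, on the bench beyond the rack. Origin: centre of its underside.
- amber_bottle: Bystander: small amber bottle with black cap, 44 mm across, 75 mm high, on the bench between jar and beaker. Origin: centre of its underside.
There are look-alikes about, which are no part of the job. What is shaped like the large_tile but black is not meant.

How it is judged:
On the way, in this order (a step that is already met when the one before it is completed fails the run):
1. the larger tile stands seated in the clamp's slot, let go, with the lever still at rest (x of large_tile in the frame of slot between -0.01 and 0.01 m and y of large_tile in the frame of slot between -0.012 and 0.012 m and z of large_tile in the frame of slot between -0.004 and 0.005 m and angle between large_tile's own z axis and vertical below 0.15 rad and angle between the x axis of large_tile and the x axis of clamp, either way round below 0.2 rad and contact force between each of the arm, the fingers and large_tile below 0.1 N and value of joint lever below 0.1 rad), for 0.2 s.
2. the lever is held three clicks on and the pad presses the tile (y of lever_knob in the frame of click_plate between -0.0402 and -0.0181 m and contact force between the fingers and lever_knob above 1 N and contact force between pad and large_tile above 1 N), for 0.2 s.
At the end, for the whole second after the job is handed in: Larger tile upright (0.15 rad) on the clamp slot's floor (5 mm in height, 12 mm along the slot), untouched by the robot, pressed by the pad with over 1 N; lever still, past the third rib by 0.015 rad and short of the fourth by 0.015 rad, its knob held by the fingers with over 1 N (all of step 2 and x of large_tile in the frame of slot between -0.01 and 0.01 m and y of large_tile in the frame of slot between -0.012 and 0.012 m and z of large_tile in the frame of slot between -0.004 and 0.005 m and angle between large_tile's own z axis and vertical below 0.15 rad and angle between the x axis of large_tile and the x axis of clamp, either way round below 0.2 rad and contact force between each of the arm, the fingers and large_tile below 0.1 N and velocity of joint lever between -0.2 and 0.2 rad/s); the arm keeps its last pose, push and grip.
It fails at once if the lever passes the fourth click (y of lever_knob in the frame of click_plate below -0.0441 m).
It fails at once if the smaller tile is disturbed (moved over 20 mm or tipped) (distance of small_tile from where it was at the start of the episode above 0.02 m or angle between small_tile's own z axis and vertical above 0.5 rad).
It fails at once if the jar, beaker or amber bottle is moved over 20 mm (distance of any of jar, beaker, amber_bottle from where it was at the start of the episode above 0.02 m).
It also fails if it takes over 72 s, if anything falls off the work surface, if the arm or the gripper's body presses on something with over 40 N, if the wrist force passes 120 N, or if a joint passes its speed limit or range.

### The arm

A 6-joint arm with a two-finger parallel gripper is mounted at the origin on the work surface. World frame = base frame: x ahead of the robot, y to its left, z up, the work surface at z = 0. Lengths are in m, angles in rad, forces in N, time in s.
With the tool pointing down it reaches from about 0.375 to 0.975 m from the base axis. Payload 3.8 kg.
Tool frame: the origin (TCP) lies midway between the tips of the shut fingers; the grasp point (between the pads) lies 19 mm behind it; z points along the fingers, y is the direction in which the jaws open and shut (so a half turn about z gives the same grasp; the last joint's range is limited). The gripper opens to 85 mm and grips with 20 to 120 N. Pads are 22 mm wide; open, the fingers measure 114 mm over their backs; the gripper's body (76 mm by 85 mm) begins 54 mm behind the grasp point. The pads swing forward as they close: fully open they stand 13 mm farther back than shut.
Start: joints at [1.114, 0.264, 1.604, -0, 1.274, -0.037], TCP at [0.275, 0.616, 0.231] pointing down, gripper open.
Joint ranges: [-2.63, 2.63], [-0.94, 2.18], [0.31, 2.57], [-1.31, 4.45], [0, 2.66], [-2.55, 2.55]. Speed limits (rad/s): [2.57, 2.57, 3.14, 3.14, 3.14, 3.14].

### API

Orientations are given as a rotation vector (axis times angle).
In Python, from workcell import readout, read_camera, camera_params, bot gives the robot as it stands.
- The arm moves only by the tool apply_moves, never from a script. Its argument "plan" is a list that holds one entry, the list of rows, each a list of 7 numbers: the shift along the tool's x, y, z each as a share of 1000 mm, from -1 to 1, then the turn, a rotation vector about the tool's x, y, z each as a share of pi rad, from -1 to 1, then the gripper command: -1 is fully open, 1 is shut, values between are in proportion. A call has exactly 8 rows; each row is the pose to reach, as a shift and turn from the pose commanded when the call began, along the tool's axes at that moment, turning the shorter way round; what a row does not reach only later rows make up. A row lasts 1/12 s, in which the tool goes at most 41.7 mm and 7.16 degrees, less where a joint would pass 70% of its speed; a pose out of reach is approached as far as the arm can. A call with a number of a shift or a turn outside -1 to 1 is refused whole. A call with a gripper value outside its range is refused whole. The fingers move at their own pace and stop on an object; "force" is the grip in N (left out, the last holds). Time passes only in rows, so rows that repeat a pose let the fingers close, or fill a call up. It gives the time, the measured TCP pose, the force and the opening at its end, in the units of the state.
- readout.read_state(): the state, without advancing time (a new reading comes with each control period).
- read_camera(name): name is "scene" or "top" or "wrist"; returns the picture (400x640x3 uint8, red, green, blue); there is no depth.
- camera_params(name): a dict with "fovy" (degrees; the focal length in pixels is half the picture's height over the tangent of half this angle, whatever the lens; pixels are square), "cx", "cy" (the principal point, pixels), "rvec" (rotation vector, rad) and "tvec" (3), from world to camera coordinates, as OpenCV has them; the wrist camera has in their place "hand_eye" (4x4, takes a point from camera to tool coordinates, whose origin is the TCP and whose axes are the flange's). Camera axes: x right, y down, z forward; pixel columns grow to the right and rows downward; lengths in m; the calibration is good to about 2 mm. A picture is of the moment at which its call begins: read the wrist's pose just before it. camera_params takes no time and is no camera call.
- bot.finish_job(): hands the job in, once; it reports no verdict.
The state is a dict: "time": time; "q": joint angles; "joint_vel": joint speeds; "joint_torque": joint torques, N m; "tool_pos": TCP position; "tcp_rot": TCP orientation; "wrist_force": force on the tool from outside, world axes, zero at the start; "torque": the same for the moment, N m; "width": opening from 0.0 (shut) to 1.0 (fully open).
Only numpy, scipy, OpenCV 4.12 (cv2) and the standard library are available. Lean on these libraries where they do the work, as an engineer would, in place of code of your own. Each camera call takes 0.05 s, during which the arm holds its last target.

## Working session

There is one attempt and no reset: what is moved stays moved. The work goes in short steps, Python scripts to look and compute and a tool call to move; the robot and the scene stay as the last step left them, time stands still between calls to the robot, and variables do not carry over. Pictures are saved under pics/ and viewed, and the job is handed in when it is done.

Besides the shell and the picture viewer there is one more tool, called after "Emit:" by a JSON object that holds its "api" and its "payload". apply_moves: Moves the arm, as the interface text tells. Shift numbers are shares of 1000 mm and turn numbers shares of pi rad, none past 1 either way. Its arguments: {"type":"object","properties":{"plan":{"type":"array","items":{"type":"array","items":{"type":"array","items":{"type":"number","minimum":-1,"maximum":1}}}},"force":{"type":"number"}},"required":["plan"]}

```bash
ls; mkdir -p pics; python3 - <<'E'
from workcell import readout, read_camera, camera_params, bot
import cv2
print(readout.read_state())
for n in ("scene","top","wrist"):
    print(n,camera_params(n))
    cv2.imwrite(f"pics/{n}0.png",read_camera(n)[:,:,::-1])
E
```

```text
pics
{'time': 0.0, 'q': array([ 1.11410833e+00,  2.64777037e-01,  1.60539837e+00,  1.15675244e-05,
        1.27372019e+00, -3.68974068e-02]), 'joint_vel': array([ 1.19151100e-03,  1.62480696e-03,  7.54455408e-04, -6.14454034e-05,
       -8.87414619e-04, -6.99368652e-04]), 'joint_torque': array([ 6.62468519e-04, -5.15117168e+01, -3.67319655e+01, -1.27197031e-04,
        1.28788326e-02,  1.25079202e-05]), 'tool_pos': array([0.27477447, 0.6157198 , 0.22993279]), 'tcp_rot': array([-0.65445974, -3.07207953,  0.00350297]), 'wrist_force': array([ 0.36026068,  0.22667226, -0.74518557]), 'torque': array([-0.06326126, -0.00029014,  0.04393955]), 'width': 1.001746200387452}
scene {'fovy': 50.05026618163717, 'cx': 322.61984117655305, 'cy': 193.63758094171996, 'rvec': array([ 1.49876916,  2.2435339 , -0.71546072]), 'tvec': array([ 0.2428948, -0.4268702,  1.2760059])}
top {'fovy': 52.87622626195749, 'cx': 317.52353084942115, 'cy': 209.70180489520288, 'rvec': array([ 2.12307287, -2.14377398,  0.15618774]), 'tvec': array([0.0047385 , 0.63032104, 0.95405393])}
wrist {'fovy': 71.71631522499524, 'cx': 318.3558287324063, 'cy': 200.98108474326193, 'hand_eye': array([[-1.36508770e-03, -9.55852257e-01, -2.93844515e-01,
         7.45307769e-02],
       [ 9.99998270e-01, -1.67608453e-03,  8.06562068e-04,
         4.69692346e-04],
       [-1.26346242e-03, -2.93842905e-01,  9.55852892e-01,
        -1.42370186e-01],
       [ 0.00000000e+00,  0.00000000e+00,  0.00000000e+00,
         1.00000000e+00]])}
```

View pics/scene0.png

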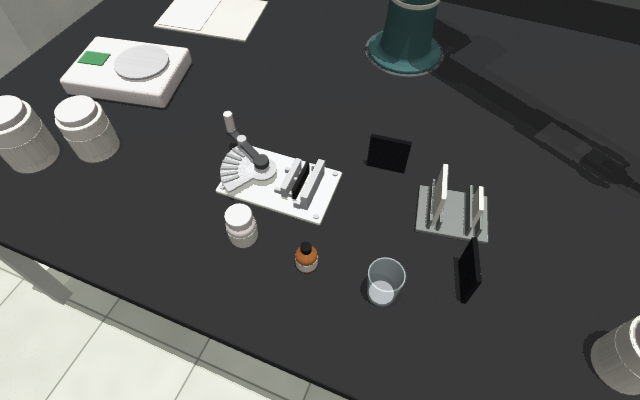

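View pics/top0.png

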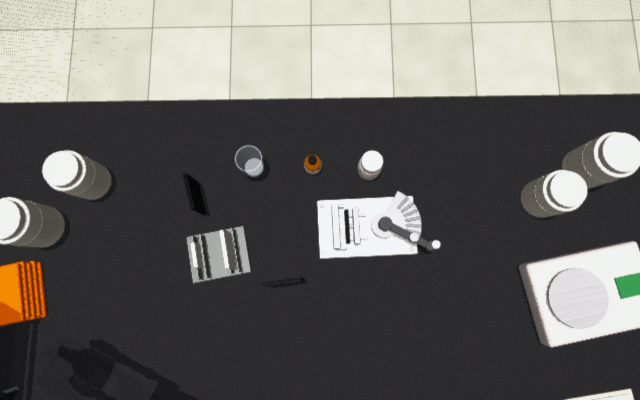

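View pics/wrist0.png

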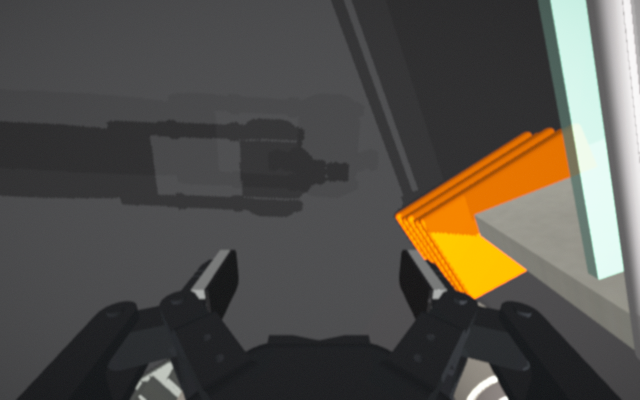

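The wrist view shows only bench and my shadow. In the top view the rack is near (218,253), the clamp near (368,227), and black look-alikes are at (195,194) and (285,282). I'll enlarge the rack and clamp.

```bash
cat > h.py <<'E'
import numpy as np, cv2
from scipy.spatial.transform import Rotation as R
from workcell import readout, read_camera, camera_params, bot
def P(n, st=None):
    p=camera_params(n); f=200/np.tan(np.radians(p['fovy'])/2)
    K=np.array([[f,0,p['cx']],[0,f,p['cy']],[0,0,1]])
    if n=='wrist':
        T=np.eye(4);T[:3,:3]=R.from_rotvec(st['tcp_rot']).as_matrix();T[:3,3]=st['tool_pos']
        E=np.linalg.inv(T@p['hand_eye']); return K,E[:3,:3],E[:3,3]
    return K,R.from_rotvec(p['rvec']).as_matrix(),p['tvec']
def ray(n,uv,z,st=None):
    K,Rm,t=P(n,st); uv=np.atleast_2d(uv).astype(float)
    d=np.c_[uv,np.ones(len(uv))]@np.linalg.inv(K).T@Rm; c=-Rm.T@t
    z=np.broadcast_to(z,(len(uv),))
    return c+d*((z-c[2])/d[:,2])[:,None]
def proj(n,X,st=None):
    K,Rm,t=P(n,st); x=(np.atleast_2d(X)@Rm.T+t)@K.T; return x[:,:2]/x[:,2:]
def crop(src,dst,x0,y0,x1,y1,s):
    im=cv2.imread(src)[y0:y1,x0:x1]; cv2.imwrite(dst,cv2.resize(im,None,fx=s,fy=s,interpolation=cv2.INTER_CUBIC))
E
python3 - <<'E'
from h import *
crop('pics/top0.png','pics/t1.png',180,215,260,290,8)
crop('pics/top0.png','pics/t2.png',310,180,450,270,5.7)
crop('pics/scene0.png','pics/s1.png',400,150,500,250,6)
crop('pics/scene0.png','pics/s2.png',210,105,350,225,5)
print(ray('top',[[218,253],[368,227],[434,244]],[0,.012,.117]).round(3))
E
```

```text
[[ 0.528  0.258  0.   ]
 [ 0.59  -0.13   0.012]
 [ 0.537 -0.268  0.117]]
```

View pics/t1.png

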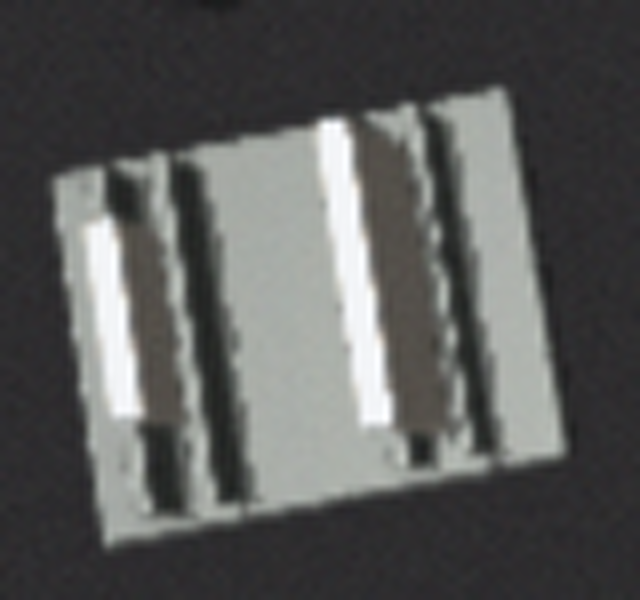

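View pics/t2.png

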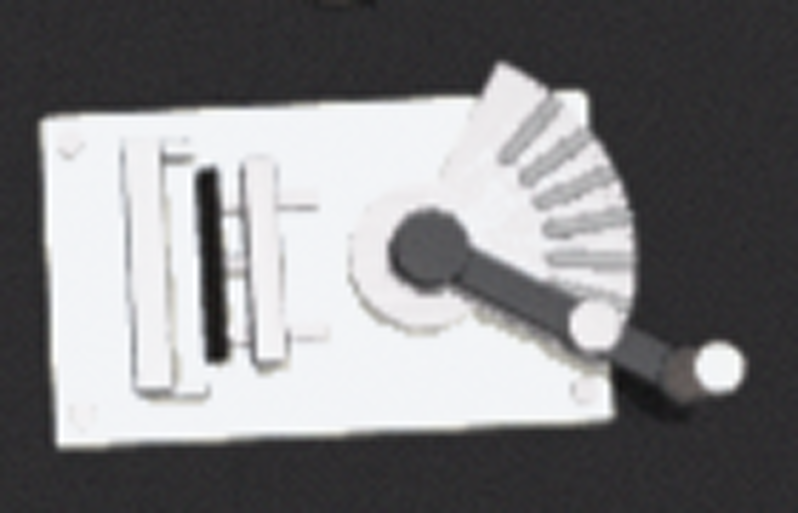

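View pics/s1.png

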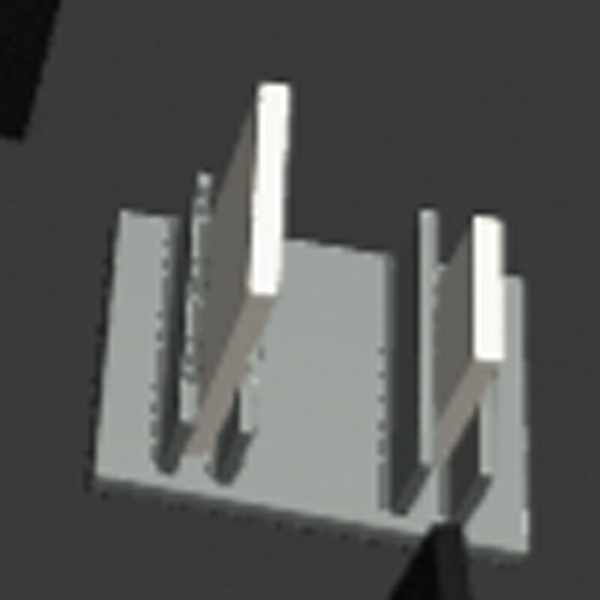

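View pics/s2.png

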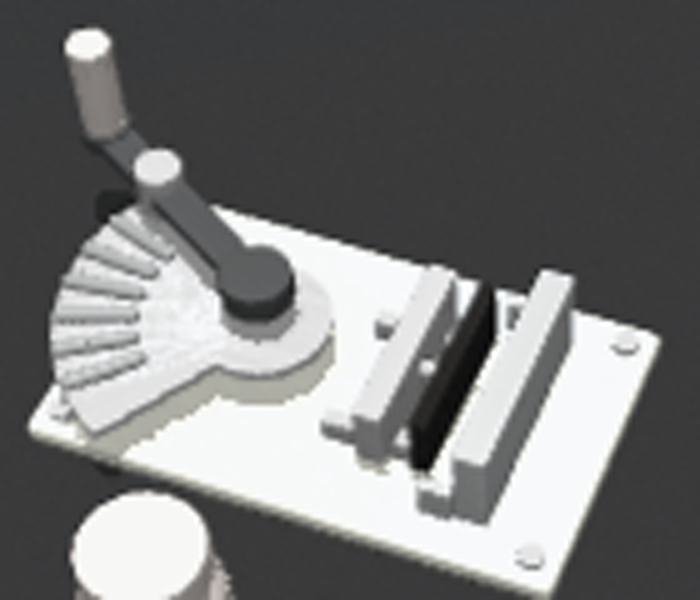

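```bash
python3 - <<'E'
from h import *
np.set_printoptions(suppress=True,precision=4)
def t1(a): return np.array(a)/8-0.44+[180,215]
def t2(a): return np.array(a)/5.7-0.41+[310,180]
c=ray('top',t1([[52,175],[502,88],[568,455],[108,545]]),.012);print('rack',c,np.linalg.norm(np.diff(c,axis=0),axis=1),c.mean(0))
c=ray('top',t1([[332,118],[375,428],[318,120],[348,118],[362,428],[391,424]]),.112);print('large',c,np.linalg.norm(c[1]-c[0]))
c=ray('top',t1([[98,218],[128,418]]),.082);print('small',c,np.linalg.norm(c[1]-c[0]))
c=ray('top',t2([[40,120],[586,92],[613,418],[57,447]]),.012);print('clamp',c,np.linalg.norm(np.diff(c,axis=0),axis=1))
C=c
ex=((C[0]-C[1])+(C[3]-C[2]));ex/=np.linalg.norm(ex)
ey=((C[3]-C[0])+(C[2]-C[1]));ey/=np.linalg.norm(ey)
print('angles',np.degrees(np.arctan2(ex[1],ex[0])),np.degrees(np.arctan2(ey[1],ey[0]))+90)
print('knob',ray('top',t2([[719,367]]),.117), 'pivot',ray('top',t2([[428,246]]),.07))
a=np.arctan2(ex[1],ex[0]);
o=C.mean(0)+ex*0.025   # centre is at x=-25
print('origin',o)
E
```

```text
rack [[0.5703 0.3383 0.012 ]
 [0.597  0.1936 0.012 ]
 [0.4797 0.1702 0.012 ]
 [0.4529 0.3154 0.012 ]] [0.1471 0.1196 0.1477] [0.525  0.2544 0.012 ]
large [[0.5766 0.223  0.112 ]
 [0.4871 0.208  0.112 ]
 [0.5761 0.2271 0.112 ]
 [0.5766 0.2183 0.112 ]
 [0.4872 0.2118 0.112 ]
 [0.4882 0.2035 0.112 ]] 0.09071166008306868
small [[0.5506 0.3    0.082 ]
 [0.4912 0.2887 0.082 ]] 0.06046201773678271
clamp [[ 0.6603  0.0012  0.012 ]
 [ 0.6705 -0.2478  0.012 ]
 [ 0.5225 -0.253   0.012 ]
 [ 0.5119 -0.0051  0.012 ]] [0.2492 0.1481 0.2481]
angles 92.39588922635778 -87.76203104306984
knob [[ 0.5373 -0.2719  0.117 ]] pivot [[ 0.5933 -0.1644  0.07  ]]
origin [ 0.5903 -0.1012  0.012 ]
```

```bash
cat >> h.py <<'E'
def go(pos,yaw,st=None):
    """target: tool down, tool y axis at world angle yaw (deg), half turn free"""
    st=st or readout.read_state(); R0=R.from_rotvec(st['tcp_rot']).as_matrix()
    best=None
    for y in (yaw,yaw+180):
        a=np.radians(y); ty=np.array([np.cos(a),np.sin(a),0]); tz=np.array([0,0,-1.]); tx=np.cross(ty,tz)
        rv=R.from_matrix(R0.T@np.c_[tx,ty,tz]).as_rotvec()
        if best is None or np.linalg.norm(rv)<np.linalg.norm(best): best=rv
    d=R0.T@(np.array(pos)-st['tool_pos'])
    print('shift',d.round(4),'turn',(best/np.pi).round(4),'rows',(np.linalg.norm(d)/.0417).round(1),(np.degrees(np.linalg.norm(best))/7.16).round(1))
E
python3 - <<'E'
from h import *
s=readout.read_state();print(R.from_rotvec(s['tcp_rot']).as_matrix().round(3), proj('top',s['tool_pos']))
go([.532,.2155,.25],99.7)
go([.532,.2155,.25],9.7)
E
```

```text
[[-0.913  0.408 -0.001]
 [ 0.408  0.913 -0.002]
 [ 0.    -0.002 -1.   ]] [[ -1.5627423  380.11047876]]
shift [-0.398  -0.2608 -0.0193] turn [-0.0006 -0.0002 -0.1875] rows 11.4 4.7
shift [-0.398  -0.2608 -0.0193] turn [-5.000e-04  3.000e-04  3.125e-01] rows 11.4 7.9
```

Emit:
{"api": "apply_moves", "payload": {"plan": [[[-0.398,-0.261,-0.05,0,0,-0.1875,-1],[-0.398,-0.261,-0.05,0,0,-0.1875,-1],[-0.398,-0.261,-0.05,0,0,-0.1875,-1],[-0.398,-0.261,-0.05,0,0,-0.1875,-1],[-0.398,-0.261,-0.05,0,0,-0.1875,-1],[-0.398,-0.261,-0.05,0,0,-0.1875,-1],[-0.398,-0.261,-0.05,0,0,-0.1875,-1],[-0.398,-0.261,-0.05,0,0,-0.1875,-1]]], "force": 40}}

```text
time: 0.82
tool_pos: [0.4536, 0.3371, 0.2659]
tcp_rot: [0.266, -3.13, 0.0]
wrist_force: [1.4, 0.3, 1.1]
width: 0.998
```

```bash
python3 -c "
from h import *
go([.532,.2155,.28],99.7)"
```

```text
shift [-0.0567 -0.1331 -0.0141] turn [-0.     -0.0001  0.0001] rows 3.5 0.0
```

Emit:
{"api": "apply_moves", "payload": {"plan": [[[-0.057,-0.133,-0.014,0,0,0,-1],[-0.057,-0.133,-0.014,0,0,0,-1],[-0.057,-0.133,-0.014,0,0,0,-1],[-0.057,-0.133,-0.014,0,0,0,-1],[-0.057,-0.133,-0.014,0,0,0,-1],[-0.057,-0.133,-0.014,0,0,0,-1],[-0.057,-0.133,-0.014,0,0,0,-1],[-0.057,-0.133,-0.014,0,0,0,-1]]]}}

```text
time: 1.48
tool_pos: [0.5309, 0.2185, 0.2795]
tcp_rot: [0.267, -3.129, -0.0]
wrist_force: [0.9, 0.5, 0.2]
width: 1.003
```

```bash
python3 -c "
from h import *
s=readout.read_state()
cv2.imwrite('pics/w1.png',read_camera('wrist')[:,:,::-1])
print(s['tool_pos'],s['tcp_rot'],s['q'])
print(proj('wrist',[[.5319,.2155,.112],[.5766,.223,.112],[.4871,.208,.112]],s))"
```

```text
[0.53087657 0.21853682 0.27947608] [ 2.67460551e-01 -3.12922262e+00 -4.27129605e-04] [ 3.46815473e-01  4.73511746e-02  1.76363276e+00  5.26146041e-04
  1.33146637e+00 -1.39463511e+00]
[[315.24235963 183.95535038]
 [315.25654142 220.80696548]
 [315.24192531 143.79617464]]
```

View pics/w1.png

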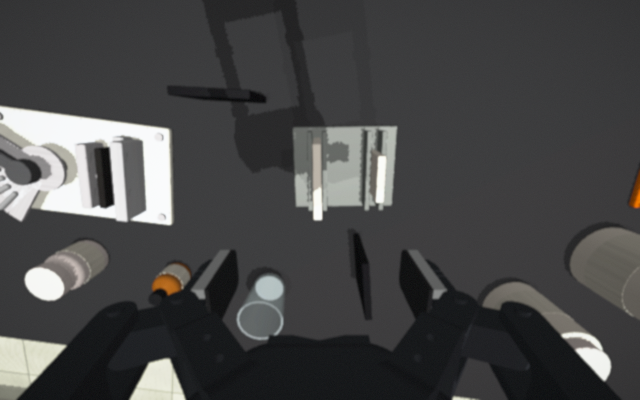

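```bash
python3 -c "
from h import *
crop('pics/w1.png','pics/w1a.png',285,115,405,225,5)"
```

```text
(no output)
```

View pics/w1a.png

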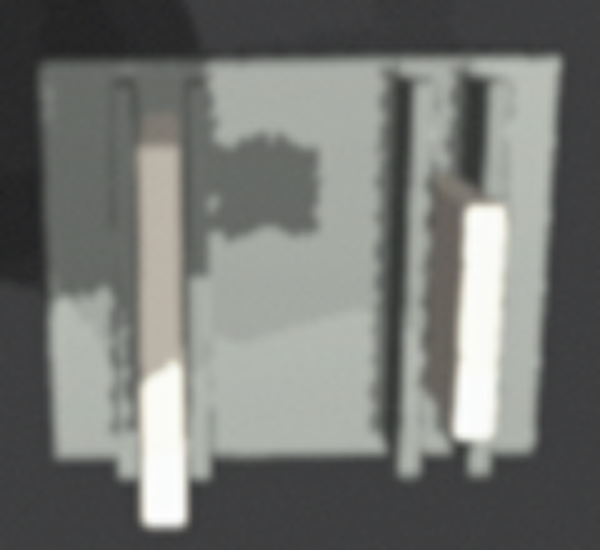

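Two white tiles: the left one at (317,182) in the wrist view is about 77 px long and larger. The other at (380,179) is about 47 px long. The black plates at (217,94) and (360,275) are look-alikes. The left one is the large tile: 90 mm against 60 mm at their top heights in the top view.

```bash
python3 -c "
from h import *
s=readout.read_state()
print(s['tool_pos'])
c=ray('wrist',np.array([[159,143],[164,526],[485,205],[471,440]])/5-.4+[285,115],[.112,.112,.082,.082],s);print(c, (c[0]+c[1])/2,np.linalg.norm(c[0]-c[1]),np.degrees(np.arctan2(c[1,1]-c[0,1],c[1,0]-c[0,0])))
go([.532,.2145,.13],99.3)
"
```

```text
[0.53085222 0.21868694 0.27953104]
[[0.48625842 0.20926312 0.112     ]
 [0.57491875 0.22547404 0.112     ]
 [0.49026924 0.29069914 0.082     ]
 [0.54961448 0.30131137 0.082     ]] [0.53058858 0.21736858 0.112     ] 0.0901301708335355 10.36167433726621
shift [-0.0005 -0.0044  0.1495] turn [ 0.0001 -0.0003  0.0028] rows 3.6 0.1
```

```bash
python3 -c "
from h import *
go([.531,.2165,.076],100.3)
"
```

```text
shift [ 1.000e-04 -2.200e-03  2.035e-01] turn [ 0.0001 -0.0003 -0.0028] rows 4.9 0.1
```

Emit:
{"api": "apply_moves", "payload": {"plan": [[[0,-0.002,0.04,0,0,-0.003,-1],[0,-0.002,0.08,0,0,-0.003,-1],[0,-0.002,0.12,0,0,-0.003,-1],[0,-0.002,0.15,0,0,-0.003,-1],[0,-0.002,0.18,0,0,-0.003,-1],[0,-0.002,0.203,0,0,-0.003,-1],[0,-0.002,0.203,0,0,-0.003,-1],[0,-0.002,0.203,0,0,-0.003,-1]]]}}

```text
time: 2.2
tool_pos: [0.5302, 0.2161, 0.0755]
tcp_rot: [0.283, -3.125, 0.001]
wrist_force: [0.3, 0.5, 0.6]
width: 0.996
```

Emit:
{"api": "apply_moves", "payload": {"plan": [[[0,0,0,0,0,0,1],[0,0,0,0,0,0,1],[0,0,0,0,0,0,1],[0,0,0,0,0,0,1],[0,0,0,0,0,0,1],[0,0,0,0,0,0,1],[0,0,0,0,0,0,1],[0,0,0,0,0,0,1]]]}}

```text
time: 2.87
tool_pos: [0.5326, 0.2158, 0.0777]
tcp_rot: [-0.28, 3.128, 0.001]
wrist_force: [0.0, 0.8, 4.3]
width: 0.111
```

```bash
python3 -c "
from h import *
s=readout.read_state()
print(s['tool_pos'],s['width'],s['wrist_force'],s['torque'])
cv2.imwrite('pics/w2.png',read_camera('wrist')[:,:,::-1])
"
```

```text
[0.53258169 0.21584486 0.07768058] 0.11119323379467545 [0.03474326 0.81034784 4.27092765] [ 0.10736975  0.09306036 -0.03034232]
```

View pics/w2.png

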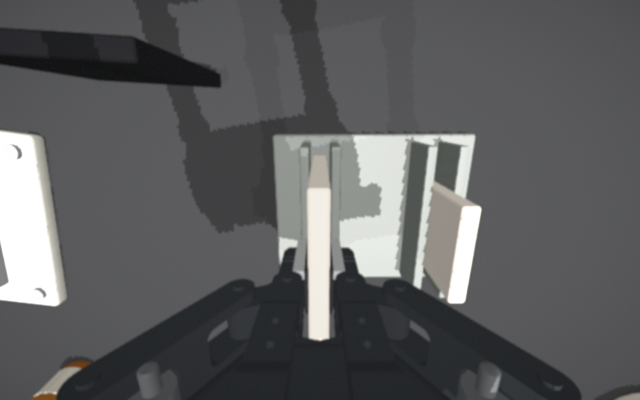

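```bash
python3 -c "
from h import *
s=readout.read_state()
c=ray('wrist',[[318.5,185],[318.5,338]],.112,s);print(c,c.mean(0),np.linalg.norm(c[0]-c[1]))
T=R.from_rotvec(s['tcp_rot']).as_matrix()
print(T.T@(c.mean(0)-s['tool_pos']))
go([.586,-0.0,.24],92.3)
"
```

```text
[[0.48548055 0.20765699 0.112     ]
 [0.56016314 0.22103486 0.112     ]] [0.52282184 0.21434592 0.112     ] 0.07587131470402099
[ 0.00983093  0.00025551 -0.03435161]
shift [-0.0144 -0.2218 -0.1624] turn [0.0002 0.0004 0.044 ] rows 6.6 1.1
```

Emit:
{"api": "apply_moves", "payload": {"plan": [[[0,0,-0.01,0,0,0,1],[0,0,-0.03,0,0,0,1],[0,0,-0.06,0,0,0,1],[0,0,-0.09,0,0,0,1],[0,0,-0.12,0,0,0,1],[0,0,-0.15,0,0,0,1],[0,0,-0.16,0,0,0,1],[0,0,-0.16,0,0,0,1]]]}}

```text
time: 3.58
tool_pos: [0.534, 0.2161, 0.2406]
tcp_rot: [-0.28, 3.123, 0.002]
wrist_force: [0.4, 1.0, -0.9]
width: 0.11
```

```bash
python3 -c "
from h import *
s=readout.read_state();print(s['width'],s['wrist_force'])
go([.586,-0.0,.26],92.3)
"
```

```text
0.10977116343680592 [ 0.40752786  1.04082669 -0.94075944]
shift [-0.0129 -0.2219 -0.0195] turn [0.0004 0.0021 0.0441] rows 5.4 1.1
```

Emit:
{"api": "apply_moves", "payload": {"plan": [[[-0.013,-0.04,-0.02,0,0,0.044,1],[-0.013,-0.08,-0.02,0,0,0.044,1],[-0.013,-0.12,-0.02,0,0,0.044,1],[-0.013,-0.16,-0.02,0,0,0.044,1],[-0.013,-0.19,-0.02,0,0,0.044,1],[-0.013,-0.21,-0.02,0,0,0.044,1],[-0.013,-0.22,-0.02,0,0,0.044,1],[-0.013,-0.22,-0.02,0,0,0.044,1]]]}}

```text
time: 4.25
tool_pos: [0.5829, -0.0006, 0.2541]
tcp_rot: [0.059, -3.137, 0.0]
wrist_force: [-0.1, -0.8, -2.8]
width: 0.109
```

```bash
python3 -c "
from h import *
s=readout.read_state()
cv2.imwrite('pics/w3.png',read_camera('wrist')[:,:,::-1])
print(s['tool_pos'],s['tcp_rot'],s['width'])
crop('pics/w3.png','pics/w3a.png',30,80,350,300,2.4)
"
```

```text
[ 5.82909810e-01 -5.61152611e-04  2.54095428e-01] [ 5.89217291e-02 -3.13673379e+00  3.90550151e-04] 0.10866772035271231
```

View pics/w3.png

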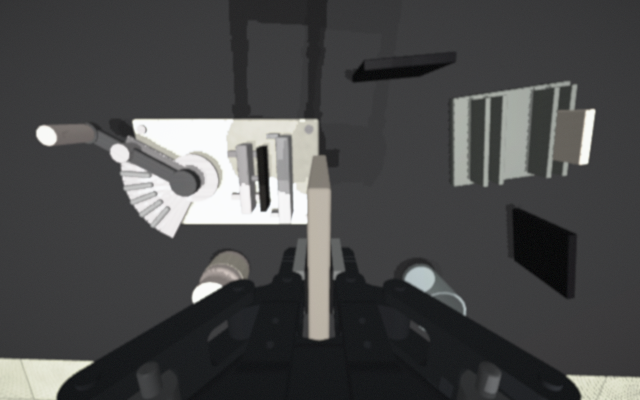

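```bash
python3 -c "
from h import *
crop('pics/w3.png','pics/w3b.png',225,110,335,230,5)
crop('pics/w3.png','pics/w3c.png',30,105,210,245,4.3)
"
```

```text
(no output)
```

View pics/w3b.png

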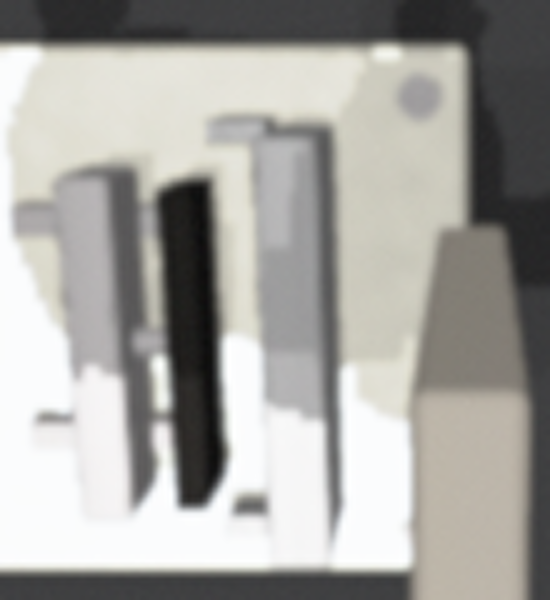

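View pics/w3c.png

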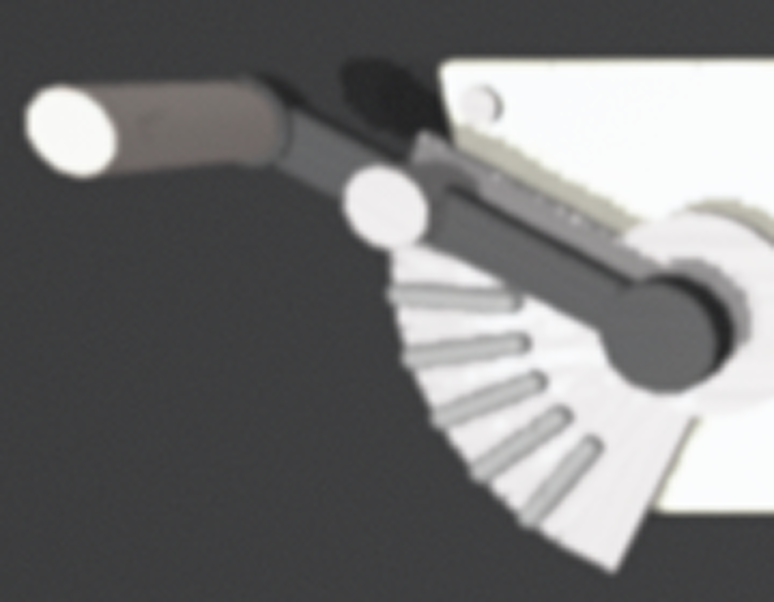

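```bash
python3 -c "
from h import *
np.set_printoptions(suppress=True,precision=4)
s=readout.read_state()
f=lambda a:np.array(a)/5-.4+[225,110]
w=ray('wrist',f([[257,137],[272,560]]),.060,s);print('wall',w,np.degrees(np.arctan2(*(w[1]-w[0])[1::-1])))
pl=ray('wrist',f([[10,45],[468,45],[10,570],[400,570]]),.012,s);print('plate',pl)
# predicted frame from top cam
a=np.radians(92.3);ex=np.array([np.cos(a),np.sin(a),0]);ey=np.array([-ex[1],ex[0],0])
piv=np.array([.5931,-.1657,0]);slot=piv+.105*ex
print('slot',slot)
for nm,X in dict(w=w,pl=pl).items(): print(nm,[( (x-slot)@ex,(x-slot)@ey) for x in X])
g=lambda a:np.array(a)/4.3-.4+[30,105]
k=ray('wrist',g([[72,131]]),.117,s)[0];print('knob',k,(k-slot)@ex,(k-slot)@ey)
# tile
t=ray('wrist',f([[413,392],[527,392]]),s['tool_pos'][2]+.036,s);T=R.from_rotvec(s['tcp_rot']).as_matrix();print('tile',(t-s['tool_pos'])@T)
print('tool y ang',np.degrees(np.arctan2(T[1,1],T[0,1])))
b=ray('wrist',f([[442,228],[506,228]]),s['tool_pos'][2]-.064,s);print('tilebot',(b-s['tool_pos'])@T)
"
```

```text
wall [[ 0.5339 -0.0505  0.06  ]
 [ 0.6415 -0.0474  0.06  ]] 1.66300286000033
plate [[ 0.5159 -0.1231  0.012 ]
 [ 0.5113 -0.001   0.012 ]
 [ 0.6664 -0.132   0.012 ]
 [ 0.6621 -0.0157  0.012 ]]
slot [ 0.5889 -0.0608  0.    ]
w [(np.float64(0.012483996446705723), np.float64(0.05453659215418425)), (np.float64(0.011287241250936688), np.float64(-0.05310313239454582))]
pl [(np.float64(-0.05932780265112098), np.float64(0.07545571682410306)), (np.float64(0.06282442617492832), np.float64(0.07509769703647334)), (np.float64(-0.07422772875528705), np.float64(-0.07456605953790035)), (np.float64(0.04206998064982069), np.float64(-0.07499403857466075))]
knob [ 0.5362 -0.2683  0.117 ] -0.20520644605461102 0.06093550393026163
tile [[ 0.0469 -0.0041 -0.0358]
 [ 0.0469  0.005  -0.0358]]
tool y ang 92.21081531852549
tilebot [[ 0.0464 -0.0036  0.0642]
 [ 0.0463  0.006   0.0642]]
```

```bash
python3 -c "
from h import *
go([.5905,-.0593,.136],92.1)
"
```

```text
shift [-0.0057 -0.0607  0.1185] turn [ 0.0003 -0.0012  0.0006] rows 3.2 0.0
```

Emit:
{"api": "apply_moves", "payload": {"plan": [[[-0.006,-0.03,0,0,0,0,1],[-0.006,-0.06,0.01,0,0,0,1],[-0.006,-0.06,0.04,0,0,0,1],[-0.006,-0.06,0.07,0,0,0,1],[-0.006,-0.06,0.1,0,0,0,1],[-0.006,-0.06,0.118,0,0,0,1],[-0.006,-0.06,0.118,0,0,0,1],[-0.006,-0.06,0.118,0,0,0,1]]]}}

```text
time: 4.97
tool_pos: [0.5909, -0.0564, 0.137]
tcp_rot: [0.066, -3.137, -0.002]
wrist_force: [0.4, 0.3, -2.0]
width: 0.109
```

```bash
python3 -c "
from h import *
s=readout.read_state()
print(s['tool_pos'],s['joint_vel'].round(3),s['wrist_force'])
for n in ('wrist','top','scene'): cv2.imwrite(f'pics/{n}4.png',read_camera(n)[:,:,::-1])
print(readout.read_state()['tool_pos'])
crop('pics/top4.png','pics/t4.png',310,170,450,270,5.7)
crop('pics/scene4.png','pics/s4.png',210,105,350,225,5)
"
```

```text
[ 0.59085004 -0.05641637  0.13704438] [-0.007 -0.032 -0.059 -0.003 -0.002 -0.003] [ 0.38225427  0.25825522 -2.00030653]
[ 0.59404326 -0.05765813  0.1411029 ]
```

View pics/wrist4.png

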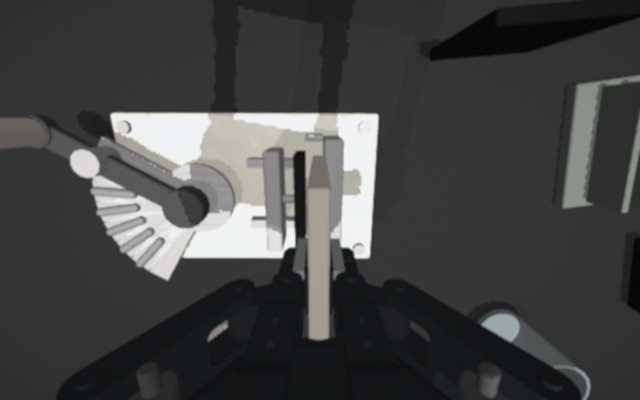

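View pics/t4.png

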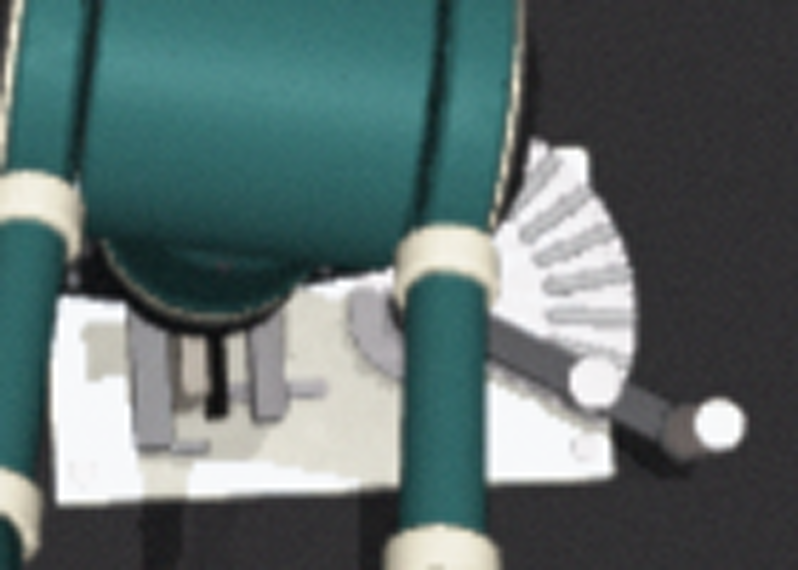

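View pics/s4.png

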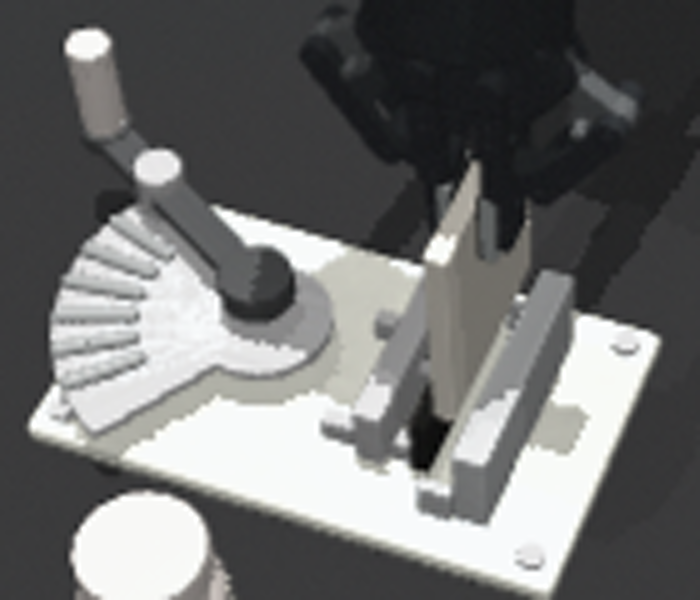

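Emit:
{"api": "apply_moves", "payload": {"plan": [[[0,0,0,0,0,0,1],[0,0,0,0,0,0,1],[0,0,0,0,0,0,1],[0,0,0,0,0,0,1],[0,0,0,0,0,0,1],[0,0,0,0,0,0,1],[0,0,0,0,0,0,1],[0,0,0,0,0,0,1]]]}}

```text
time: 5.78
tool_pos: [0.5923, -0.0584, 0.1388]
tcp_rot: [0.063, -3.141, -0.0]
wrist_force: [-0.1, 0.7, -1.9]
width: 0.111
```

```bash
python3 -c "
from h import *
import pickle
s=readout.read_state()
im=read_camera('wrist')
pickle.dump(s,open('s5.pkl','wb'))
cv2.imwrite('pics/w5.png',im[:,:,::-1])
print(s['tool_pos'],s['tcp_rot'],s['joint_vel'].round(3),s['wrist_force'],s['width'])
print(readout.read_state()['tool_pos'])
crop('pics/w5.png','pics/w5a.png',240,100,390,270,3.5)
"
```

```text
[ 0.59230446 -0.05838459  0.13884936] [ 6.33497775e-02 -3.14081380e+00 -3.66749381e-05] [-0.001 -0.    -0.     0.    -0.001 -0.002] [-0.09415823  0.72304064 -1.93274154] 0.11122194285480078
[ 0.59233317 -0.05837427  0.13884235]
```

View pics/w5a.png

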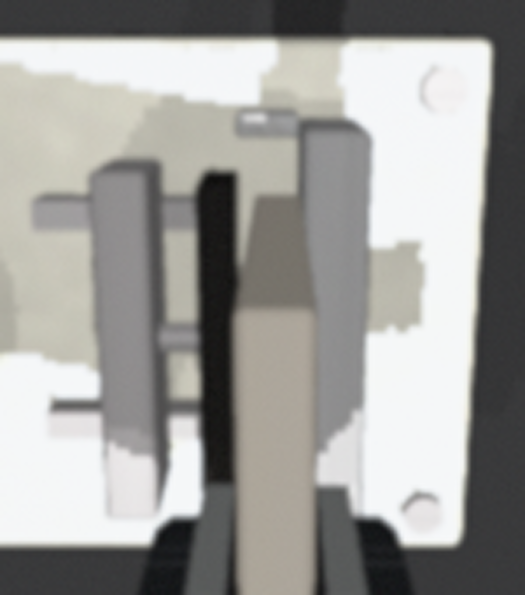

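```bash
python3 -c "
from h import *
import pickle
np.set_printoptions(suppress=True,precision=4)
s=pickle.load(open('s5.pkl','rb'))
f=lambda a:np.array(a)/3.5-.35+[240,100]
T=R.from_rotvec(s['tcp_rot']).as_matrix()
L=lambda a,z:((ray('wrist',f(a),z,s)-s['tool_pos'])@T)[:,:2]
zt=s['tool_pos'][2]
print('yang',np.degrees(np.arctan2(T[1,1],T[0,1])))
print('tile top',L([[235,308],[315,308]],zt+.0343),'bot',L([[252,196],[302,196]],zt-.0657))
print('wall',L([[301,132],[316,470]],.060))
print('pad',L([[236,175],[236,270]],.054))
print('plate',L([[30,39],[491,39],[461,545],[30,547]],.012))
w=ray('wrist',f([[30,39],[491,39],[461,545],[30,547]]),.012,s);print(w)
"
```

```text
yang 92.31098234652838
tile top [[ 0.0467 -0.0043]
 [ 0.0467  0.0049]] bot [[ 0.0458 -0.0046]
 [ 0.0458  0.0061]]
wall [[ 0.0582  0.0062]
 [-0.0237  0.0104]]
pad [[ 0.048  -0.0087]
 [ 0.0256 -0.009 ]]
plate [[ 0.0788 -0.0643]
 [ 0.0787  0.0575]
 [-0.0703  0.0578]
 [-0.0708 -0.0757]]
[[ 0.5161 -0.1258  0.012 ]
 [ 0.5114 -0.0041  0.012 ]
 [ 0.6602  0.0022  0.012 ]
 [ 0.666  -0.1312  0.012 ]]
```

Emit:
{"api": "apply_moves", "payload": {"plan": [[[0.0024,-0.002,0,0,0,0,1],[0.0024,-0.002,0,0,0,0,1],[0.0024,-0.002,0.01,0,0,0,1],[0.0024,-0.002,0.02,0,0,0,1],[0.0024,-0.002,0.03,0,0,0,1],[0.0024,-0.002,0.04,0,0,0,1],[0.0024,-0.002,0.04,0,0,0,1],[0.0024,-0.002,0.04,0,0,0,1]]]}}

```text
time: 6.5
tool_pos: [0.5888, -0.0602, 0.0971]
tcp_rot: [0.063, -3.138, -0.001]
wrist_force: [-0.2, -0.5, -1.4]
width: 0.111
```

```bash
python3 -c "
from h import *
import pickle
s=readout.read_state()
im=read_camera('wrist')
cv2.imwrite('pics/w6.png',im[:,:,::-1])
cv2.imwrite('pics/s6.png',read_camera('scene')[:,:,::-1])
print(s['tool_pos'],s['wrist_force'],s['torque'],s['width'])
print(readout.read_state()['tool_pos'])
crop('pics/w6.png','pics/w6a.png',240,100,390,270,3.5)
crop('pics/s6.png','pics/s6a.png',250,120,350,225,5)
"
```

```text
[ 0.5887845  -0.06019166  0.09707699] [-0.22250602 -0.53508696 -1.44886167] [-0.01545289  0.02285881  0.01101772] 0.11134750274032731
[ 0.59025046 -0.06043313  0.09886038]
```

View pics/w6a.png

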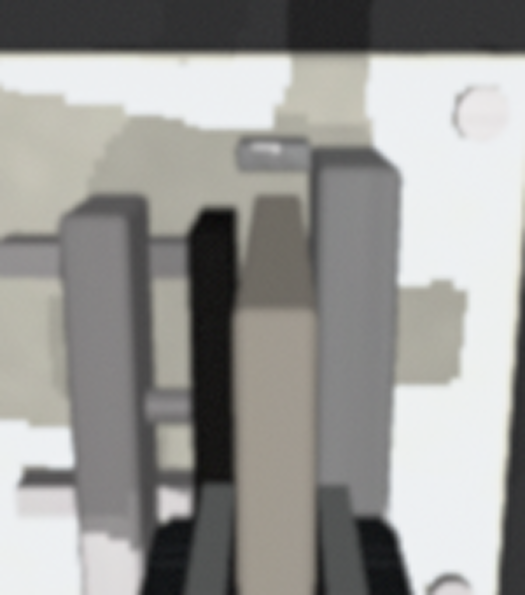

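View pics/s6a.png

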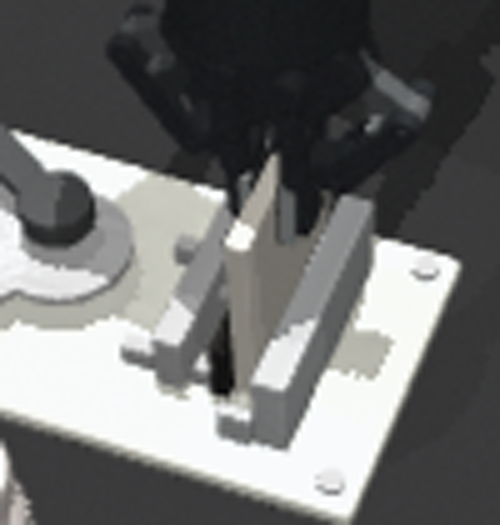

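The tile's lower end sits between the black pad and the wall (crop x≈252–300, pad edge 237, wall 315), and no contact force shows. I'll lower it to the floor.

Emit:
{"api": "apply_moves", "payload": {"plan": [[[0,0,0.004,0,0,0,1],[0,0,0.008,0,0,0,1],[0,0,0.012,0,0,0,1],[0,0,0.015,0,0,0,1],[0,0,0.018,0,0,0,1],[0,0,0.02,0,0,0,1],[0,0,0.02,0,0,0,1],[0,0,0.02,0,0,0,1]]]}}

```text
time: 7.27
tool_pos: [0.5899, -0.0604, 0.0787]
tcp_rot: [0.064, -3.14, -0.0]
wrist_force: [0.4, 0.6, -1.8]
width: 0.112
```

Emit:
{"api": "apply_moves", "payload": {"plan": [[[0,0,0,0,0,0,1],[0,0,0,0,0,0,1],[0,0,0,0,0,0,1],[0,0,0.001,0,0,0,1],[0,0,0.001,0,0,0,1],[0,0,0.001,0,0,0,1],[0,0,0.001,0,0,0,1],[0,0,0.001,0,0,0,1]]]}}

```text
time: 7.93
tool_pos: [0.59, -0.0604, 0.0779]
tcp_rot: [0.063, -3.141, -0.0]
wrist_force: [-1.6, -0.5, -2.5]
width: 0.112
```

```bash
python3 -c "
from h import *
s=readout.read_state()
print(s['tool_pos'],s['tcp_rot'],s['wrist_force'],s['torque'],s['width'])
"
```

```text
[ 0.59004513 -0.06042455  0.07790986] [ 6.34511654e-02 -3.14093305e+00 -3.56502142e-06] [-1.5543538  -0.51813633 -2.51975483] [-0.03996253 -0.01355991  0.03563152] 0.11160256482947227
```

Emit:
{"api": "apply_moves", "payload": {"plan": [[[0,0,0.001,0,0,0,1],[0,0,0.001,0,0,0,1],[0,0,0.001,0,0,0,1],[0,0,0.0015,0,0,0,1],[0,0,0.002,0,0,0,1],[0,0,0.002,0,0,0,1],[0,0,0.002,0,0,0,1],[0,0,0.002,0,0,0,1]]]}}

```text
time: 8.6
tool_pos: [0.5903, -0.0605, 0.0777]
tcp_rot: [-0.064, 3.141, -0.0]
wrist_force: [-5.8, 0.2, 10.6]
width: 0.112
```

Emit:
{"api": "apply_moves", "payload": {"plan": [[[0,0,-0.001,0,0,0,1],[0,0,-0.0015,0,0,0,1],[0,0,-0.0015,0,0,0,1],[0,0,-0.0015,0,0,0,0],[0,0,-0.0015,0,0,0,0],[0,0,-0.0015,0,0,0,0],[0,0,-0.0015,0,0,0,0],[0,0,-0.0015,0,0,0,0]]]}}

```text
time: 9.27
tool_pos: [0.59, -0.0604, 0.0772]
tcp_rot: [0.064, -3.141, -0.0]
wrist_force: [0.6, -0.0, -1.5]
width: 0.499
```

```bash
python3 -c "
from h import *
s=readout.read_state()
print(s['tool_pos'],s['wrist_force'],s['width'])
cv2.imwrite('pics/w7.png',read_camera('wrist')[:,:,::-1])
cv2.imwrite('pics/s7.png',read_camera('scene')[:,:,::-1])
crop('pics/s7.png','pics/s7a.png',210,105,350,225,5)
"
```

```text
[ 0.59004469 -0.06040165  0.07720132] [ 0.55457262 -0.00217325 -1.50150877] 0.4987588375580249
```

View pics/w7.png

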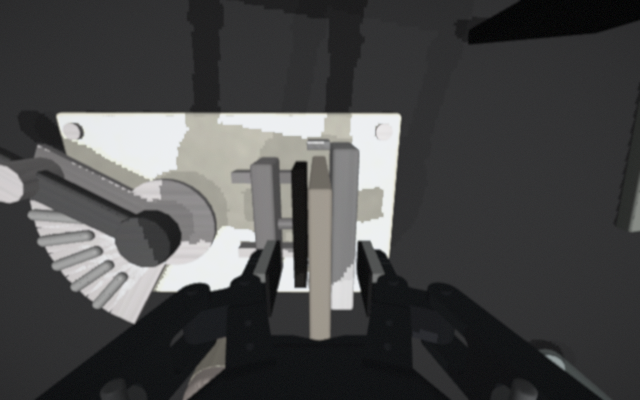

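View pics/s7a.png

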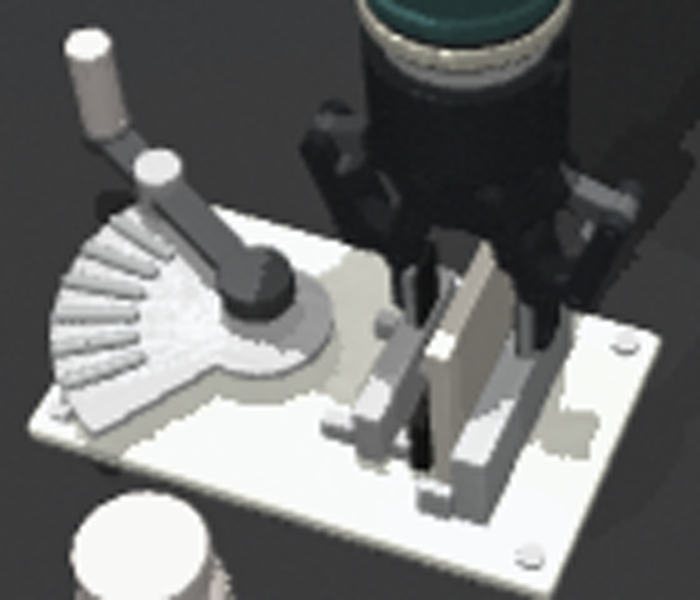

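Emit:
{"api": "apply_moves", "payload": {"plan": [[[0,0,-0.005,0,0,0,-0.2],[0,0,-0.015,0,0,0,-0.2],[0,0,-0.04,0,0,0,-0.2],[0,0,-0.08,0,0,0,-0.2],[0,0,-0.12,0,0,0,-0.2],[0,0,-0.15,0,0,0,-0.2],[0,0,-0.16,0,0,0,-0.2],[0,0,-0.16,0,0,0,-0.2]]]}}

```text
time: 10.03
tool_pos: [0.5929, -0.0608, 0.2433]
tcp_rot: [-0.063, 3.131, -0.002]
wrist_force: [0.6, 0.1, -0.1]
width: 0.6
```

```bash
python3 -c "
from h import *
np.set_printoptions(suppress=True,precision=4)
s=readout.read_state()
print(s['tool_pos'],s['wrist_force'],s['q'])
go([.52,-.26,.25],-28)
crop('pics/top0.png','pics/t2r.png',380,180,435,250,11)
"
```

```text
[ 0.5929 -0.0608  0.2433] [ 0.5802  0.1247 -0.0663] [-0.144   0.1019  1.7716 -0.      1.2584 -1.7553]
shift [ 0.0808 -0.1961 -0.0071] turn [-0.0021  0.0025 -0.3316] rows 5.1 8.3
```

View pics/t2r.png

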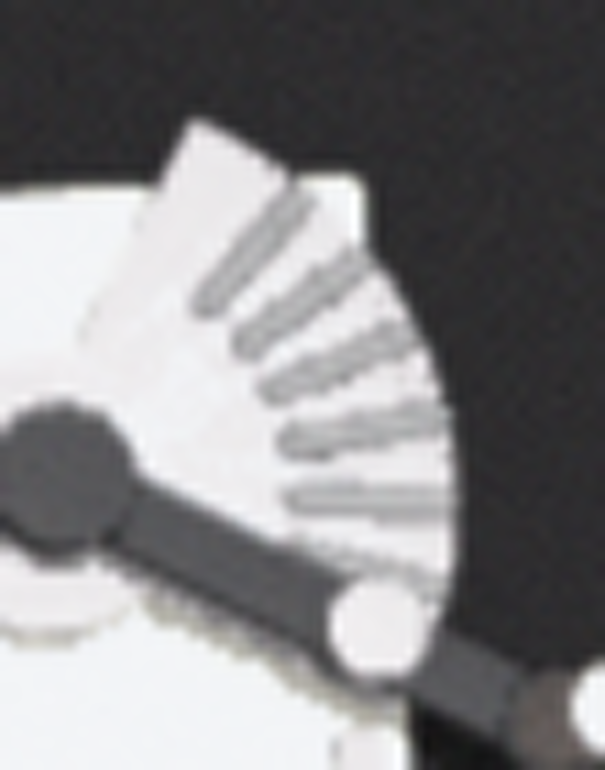

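```bash
python3 -c "
from h import *
np.set_printoptions(suppress=True,precision=4)
f=lambda a:np.array(a)/11-.45+[380,180]
ribs=[[(295,545),(435,585)],[(295,496),(440,506)],[(285,442),(440,415)],[(270,392),(410,335)],[(245,348),(360,258)],[(205,305),(300,193)]]
for z in (.03,.045):
  offs=[]
  for k,r in enumerate(ribs,1):
    w=ray('top',f(r),z); 
    a=np.degrees(np.arctan2(*(w[1]-w[0])[1::-1]))%360
    m=w.mean(0)-np.array([.5931,-.1657,z]); b=np.degrees(np.arctan2(m[1],m[0]))%360
    offs.append((a,a-150-np.degrees(.22*k),b,b-150-np.degrees(.22*k),np.hypot(*m[:2])))
  print(z);print(np.array(offs)); print(np.mean(offs,axis=0))
"
```

```text
0.03
[[253.2121  90.6071 257.7462  95.1412   0.0764]
 [265.4213  90.2112 268.8758  93.6656   0.0759]
 [279.3396  91.5244 281.4455  93.6303   0.0771]
 [291.5487  91.1284 293.2024  92.7821   0.0773]
 [307.1666  94.1413 305.3224  92.297    0.0773]
 [318.5503  92.9198 317.8259  92.1955   0.0776]]
[285.8731  91.7553 287.403   93.2853   0.077 ]
0.045
[[253.2121  90.6071 256.0027  93.3976   0.0735]
 [265.4213  90.2112 267.4243  92.2142   0.0726]
 [279.3396  91.5244 280.4234  92.6082   0.0734]
 [291.5487  91.1284 292.6124  92.1921   0.0734]
 [307.1666  94.1413 305.203   92.1776   0.0733]
 [318.5503  92.9198 318.1967  92.5663   0.0736]]
[285.8731  91.7553 286.6438  92.526    0.0733]
```

Emit:
{"api": "apply_moves", "payload": {"plan": [[[0.064,-0.206,-0.007,0,0,0.31,-1],[0.064,-0.206,-0.007,0,0,0.31,-1],[0.064,-0.206,-0.007,0,0,0.31,-1],[0.064,-0.206,-0.007,0,0,0.31,-1],[0.064,-0.206,-0.007,0,0,0.31,-1],[0.064,-0.206,-0.007,0,0,0.31,-1],[0.064,-0.206,-0.007,0,0,0.31,-1],[0.064,-0.206,-0.007,0,0,0.31,-1]]]}}

```text
time: 10.7
tool_pos: [0.5327, -0.2697, 0.2419]
tcp_rot: [-1.424, -2.796, -0.0]
wrist_force: [0.0, 0.3, 0.5]
width: 0.999
```

```bash
python3 -c "
from h import *
s=readout.read_state();print(s['q'])
go([.537,-.27,.25],-28)
"
```

```text
[-5.10485728e-01  1.13818282e-01  1.76115829e+00  2.39900050e-05
  1.27063207e+00 -1.13905154e+00]
shift [-0.0027  0.0033 -0.0081] turn [-0.0011 -0.0007  0.3556] rows 0.2 8.9
```

Emit:
{"api": "apply_moves", "payload": {"plan": [[[-0.003,0.003,-0.008,0,0,0.31,-1],[-0.003,0.003,-0.008,0,0,0.31,-1],[-0.003,0.003,-0.008,0,0,0.31,-1],[-0.003,0.003,-0.008,0,0,0.31,-1],[-0.003,0.003,-0.008,0,0,0.31,-1],[-0.003,0.003,-0.008,0,0,0.31,-1],[-0.003,0.003,-0.008,0,0,0.31,-1],[-0.003,0.003,-0.008,0,0,0.31,-1]]]}}

```text
time: 11.37
tool_pos: [0.5375, -0.2688, 0.2499]
tcp_rot: [-2.565, -1.808, 0.003]
wrist_force: [-0.5, -0.2, -0.8]
width: 1.0
```

Emit:
{"api": "apply_moves", "payload": {"plan": [[[0,0,0,0,0,0.045,-1],[0,0,0,0,0,0.045,-1],[0,0,0,0,0,0.045,-1],[0,0,0,0,0,0.045,-1],[0,0,0,0,0,0.045,-1],[0,0,0,0,0,0.045,-1],[0,0,0,0,0,0.045,-1],[0,0,0,0,0,0.045,-1]]]}}

```text
time: 12.03
tool_pos: [0.5387, -0.2695, 0.2525]
tcp_rot: [2.684, 1.633, 0.0]
wrist_force: [0.7, 0.2, 0.5]
width: 1.001
```

```bash
python3 -c "
from h import *
import pickle
s=readout.read_state();im=read_camera('wrist')
pickle.dump(s,open('s8.pkl','wb'))
cv2.imwrite('pics/w8.png',im[:,:,::-1]);print(s['tool_pos'],s['tcp_rot'],s['joint_vel'].round(3),s['wrist_force'])
print(proj('wrist',[[.5373,-.2719,.117]],s))
go([.537,-.27,.25],-28)
"
```

```text
[ 0.53867153 -0.26946463  0.25246571] [2.68355600e+00 1.63324262e+00 7.98501264e-05] [ 0.    -0.001 -0.001 -0.     0.001  0.002] [0.65778946 0.22695793 0.49968991]
[[317.96037407 194.7922847 ]]
shift [-0.0012 -0.0013  0.0025] turn [0.0001 0.     0.0036] rows 0.1 0.1
```

View pics/w8.png

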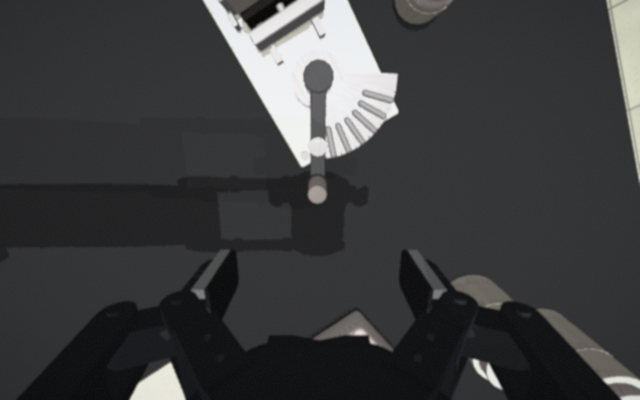

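```bash
python3 -c "
from h import *
crop('pics/w8.png','pics/w8a.png',280,45,410,210,4.6)
"
```

```text
(no output)
```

View pics/w8a.png

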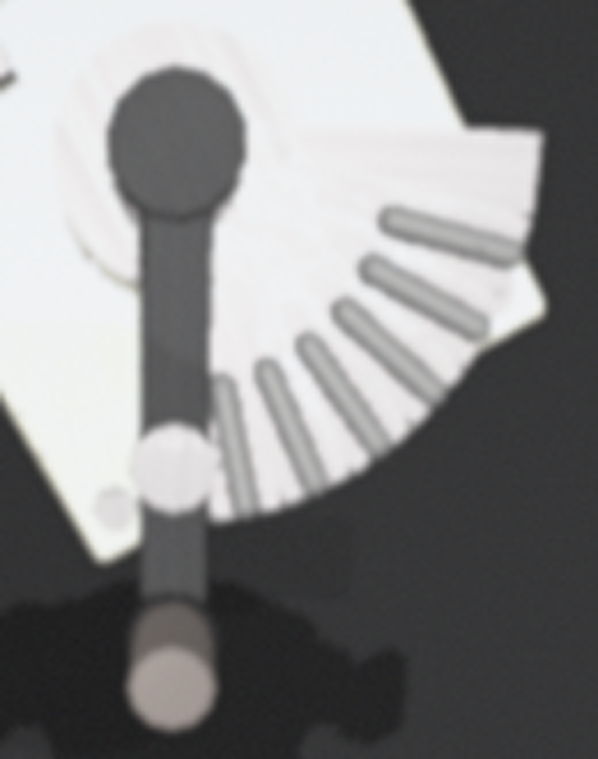

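```bash
python3 -c "
from h import *
import pickle
from scipy.optimize import least_squares
np.set_printoptions(suppress=True,precision=4)
s=pickle.load(open('s8.pkl','rb'))
f=lambda a:np.array(a)/4.6-.39+[280,45]
ribs=[[(222,382),(244,512)],[(267,367),(316,488)],[(310,343),(380,450)],[(344,308),(436,398)],[(372,264),(478,330)],[(390,217),(510,254)]]
kn=ray('wrist',f([(172,689)]),.117,s)[0]; print('knob',kn)
kb=ray('wrist',f([(172,630)]),.067,s)[0]; print('knobbase',kb)
for z in (.02,.03,.04):
  W=[ray('wrist',f(r),z,s) for r in ribs]
  a=np.array([np.degrees(np.arctan2(*(w[1]-w[0])[1::-1]))%360 for w in W])
  print(z,a,a-150-np.degrees(.22*np.arange(1,7)),np.mean(a-150-np.degrees(.22*np.arange(1,7))))
  # fit centre+angle
  def res(p):
    o=[]
    for k,w in enumerate(W,1):
      t=p[2]+np.radians(150)+.22*k; n=np.array([-np.sin(t),np.cos(t)])
      o+=list((w[:,:2]-p[:2])@n)
    return o
  q=least_squares(res,[.593,-.166,1.6]);print(q.x[:2],np.degrees(q.x[2]),np.sqrt(np.mean(np.array(q.fun)**2)))
print('pl edge')
"
```

```text
knob [ 0.5366 -0.2711  0.117 ]
knobbase [ 0.5374 -0.269   0.067 ]
0.02 [253.0534 266.3422 278.0401 290.6142 302.8059 316.7339] [90.4483 91.132  90.2249 90.194  89.7806 91.1034] 90.48053818963145
[ 0.5961 -0.1619] 90.56728882181672 0.000223673246730113
0.03 [253.0534 266.3422 278.0401 290.6142 302.8059 316.7339] [90.4483 91.132  90.2249 90.194  89.7806 91.1034] 90.48053818963143
[ 0.5955 -0.163 ] 90.56728882215135 0.00021770598701090628
0.04 [253.0534 266.3422 278.0401 290.6142 302.8059 316.7339] [90.4483 91.132  90.2249 90.194  89.7806 91.1034] 90.48053818963147
[ 0.5949 -0.1641] 90.56728882719827 0.0002117387272917011
pl edge
```

```bash
python3 -c "
from h import *
go([.5368,-.2713,.080],-27.7)
"
```

```text
shift [-0.0025 -0.0009  0.1725] turn [0.0001 0.     0.0019] rows 4.1 0.0
```

Emit:
{"api": "apply_moves", "payload": {"plan": [[[-0.0025,-0.001,0.04,0,0,0.002,-1],[-0.0025,-0.001,0.075,0,0,0.002,-1],[-0.0025,-0.001,0.105,0,0,0.002,-1],[-0.0025,-0.001,0.13,0,0,0.002,-1],[-0.0025,-0.001,0.15,0,0,0.002,-1],[-0.0025,-0.001,0.165,0,0,0.002,-1],[-0.0025,-0.001,0.1725,0,0,0.002,-1],[-0.0025,-0.001,0.1725,0,0,0.002,-1]]], "force": 50}}

```text
time: 12.75
tool_pos: [0.5351, -0.2704, 0.0777]
tcp_rot: [-2.686, -1.622, 0.003]
wrist_force: [0.4, 0.7, 0.5]
width: 1.001
```

```bash
python3 -c "
from h import *
s=readout.read_state();print(s['tool_pos'],s['wrist_force'])
cv2.imwrite('pics/w9.png',read_camera('wrist')[:,:,::-1])
"
```

```text
[ 0.53510046 -0.27039609  0.07765919] [0.35377767 0.71090962 0.50464587]
```

View pics/w9.png

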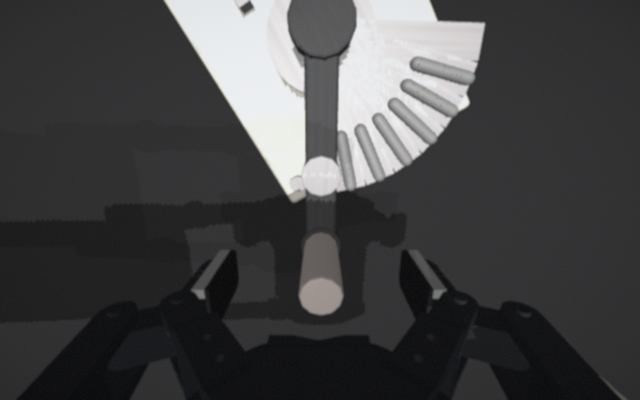

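The knob (321,297) is centred between the open fingers. Closing the gripper on it now.

Emit:
{"api": "apply_moves", "payload": {"plan": [[[0,0,0,0,0,0,1],[0,0,0,0,0,0,1],[0,0,0,0,0,0,1],[0,0,0,0,0,0,1],[0,0,0,0,0,0,1],[0,0,0,0,0,0,1],[0,0,0,0,0,0,1],[0,0,0,0,0,0,1]]]}}

```text
time: 13.47
tool_pos: [0.5362, -0.2711, 0.0808]
tcp_rot: [-2.689, -1.624, 0.001]
wrist_force: [-2.8, 1.4, 4.9]
width: 0.218
```

```bash
python3 -c "
from h import *
import pickle
s=readout.read_state();print(s['tool_pos'],s['wrist_force'],s['width'],s['torque'])
pickle.dump(s,open('s10.pkl','wb'))
cv2.imwrite('pics/w10.png',read_camera('wrist')[:,:,::-1])
"
```

```text
[ 0.53624209 -0.27106984  0.08076142] [-2.83082141  1.38284862  4.93544363] 0.2180507956876528 [0.21929256 0.46934041 0.01995906]
```

View pics/w10.png

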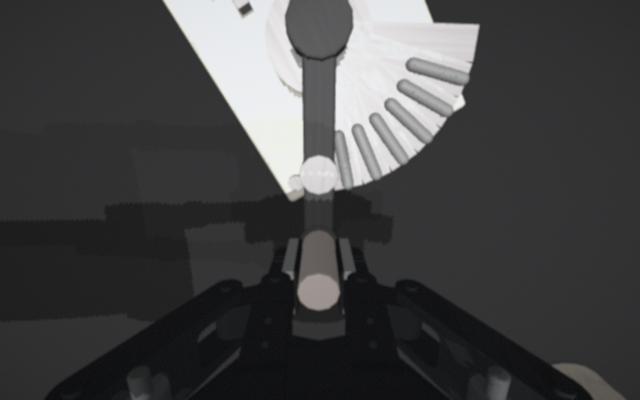

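Emit:
{"api": "apply_moves", "payload": {"plan": [[[0,0.002,0,0,0,-0.0053,1],[0,0.004,0,0,0,-0.0106,1],[0.0002,0.006,0,0,0,-0.0159,1],[0.0003,0.008,0,0,0,-0.0212,1],[0.0004,0.01,0,0,0,-0.0265,1],[0.0006,0.012,0,0,0,-0.0318,1],[0.0006,0.012,0,0,0,-0.0318,1],[0.0006,0.012,0,0,0,-0.0318,1]]]}}

```text
time: 14.18
tool_pos: [0.5461, -0.2757, 0.0807]
tcp_rot: [-2.602, -1.755, 0.003]
wrist_force: [-6.5, 2.5, 6.8]
width: 0.221
```

```bash
cat > lev.py <<'E'
from h import *
s=readout.read_state()
p=np.array([.592,-.1649]); d=s['tool_pos'][:2]-p
az=np.arctan2(d[1],d[0])%(2*np.pi)
T=R.from_rotvec(s['tcp_rot']).as_matrix()
tg=np.array([-np.sin(az),np.cos(az)]);rd=d/np.linalg.norm(d)
print('t %.2f lev %.3f r %.4f yawlev %.3f Ft %.2f Fr %.2f Fz %.2f z %.4f w %.3f'%(s['time'],az-np.radians(242.3),np.linalg.norm(d),np.arctan2(T[1,1],T[0,1])+np.radians(27.7),s['wrist_force'][:2]@tg,s['wrist_force'][:2]@rd,s['wrist_force'][2],s['tool_pos'][2],s['width']),'vel',np.abs(s['joint_vel']).max().round(3))
E
python3 lev.py
```

```text
t 14.18 lev 0.091 r 0.1199 yawlev 0.099 Ft -7.00 Fr 0.14 Fz 6.85 z 0.0807 w 0.221 vel 0.003
```

Emit:
{"api": "apply_moves", "payload": {"plan": [[[0,0.001,0,0,0,-0.003,1],[0,0.002,0,0,0,-0.006,1],[0,0.003,0,0,0,-0.009,1],[0,0.004,0,0,0,-0.011,1],[0.0001,0.0048,0,0,0,-0.0127,1],[0.0001,0.0048,0,0,0,-0.0127,1],[0.0001,0.0048,0,0,0,-0.0127,1],[0.0001,0.0048,0,0,0,-0.0127,1]]]}}

```text
time: 14.85
tool_pos: [0.5505, -0.2774, 0.0807]
tcp_rot: [-2.567, -1.807, 0.003]
wrist_force: [-5.7, 2.7, 7.3]
width: 0.22
```

```bash
python3 lev.py
```

```text
t 14.85 lev 0.130 r 0.1199 yawlev 0.139 Ft -6.24 Fr -0.58 Fz 7.28 z 0.0807 w 0.220 vel 0.002
```

Emit:
{"api": "apply_moves", "payload": {"plan": [[[0,0.001,0,0,0,-0.003,1],[0,0.002,0,0,0,-0.006,1],[0,0.003,0,0,0,-0.009,1],[0,0.004,0,0,0,-0.011,1],[0.0001,0.0048,0,0,0,-0.0127,1],[0.0001,0.0048,0,0,0,-0.0127,1],[0.0001,0.0048,0,0,0,-0.0127,1],[0.0001,0.0048,0,0,0,-0.0127,1]]]}}

```text
time: 15.52
tool_pos: [0.5542, -0.2788, 0.0807]
tcp_rot: [-2.529, -1.857, 0.004]
wrist_force: [-8.9, 3.4, 9.8]
width: 0.216
```

```bash
python3 lev.py
```

```text
t 15.52 lev 0.163 r 0.1200 yawlev 0.179 Ft -9.51 Fr -0.42 Fz 9.81 z 0.0807 w 0.216 vel 0.002
```

Emit:
{"api": "apply_moves", "payload": {"plan": [[[0,0.001,0,0,0,-0.003,1],[0,0.002,0,0,0,-0.006,1],[0,0.003,0,0,0,-0.009,1],[0,0.004,0,0,0,-0.011,1],[0.0001,0.0048,0,0,0,-0.0127,1],[0.0001,0.0048,0,0,0,-0.0127,1],[0.0001,0.0048,0,0,0,-0.0127,1],[0.0001,0.0048,0,0,0,-0.0127,1]]]}}

```text
time: 16.18
tool_pos: [0.5589, -0.2802, 0.0808]
tcp_rot: [-2.492, -1.907, 0.004]
wrist_force: [-9.2, 2.4, 9.9]
width: 0.218
```

```bash
python3 lev.py
```

```text
t 16.18 lev 0.204 r 0.1199 yawlev 0.219 Ft -9.55 Fr 0.22 Fz 9.86 z 0.0808 w 0.218 vel 0.002
```

Emit:
{"api": "apply_moves", "payload": {"plan": [[[0,0.001,0,0,0,-0.003,1],[0,0.002,0,0,0,-0.006,1],[0,0.003,0,0,0,-0.009,1],[0,0.004,0,0,0,-0.011,1],[0.0001,0.0048,0,0,0,-0.0127,1],[0.0001,0.0048,0,0,0,-0.0127,1],[0.0001,0.0048,0,0,0,-0.0127,1],[0.0001,0.0048,0,0,0,-0.0127,1]]]}}

```text
time: 16.85
tool_pos: [0.5647, -0.2817, 0.0808]
tcp_rot: [-2.455, -1.957, 0.002]
wrist_force: [-4.2, 2.2, 6.3]
width: 0.218
```

```bash
python3 lev.py
```

```text
t 16.85 lev 0.254 r 0.1200 yawlev 0.259 Ft -4.60 Fr -1.23 Fz 6.32 z 0.0808 w 0.218 vel 0.001
```

First click felt: the force went from −9.5 N at 0.204 to −4.6 N at 0.254. Continuing.

Emit:
{"api": "apply_moves", "payload": {"plan": [[[0,0.001,0,0,0,-0.003,1],[0,0.002,0,0,0,-0.006,1],[0,0.003,0,0,0,-0.009,1],[0,0.004,0,0,0,-0.0115,1],[0.0001,0.0055,0,0,0,-0.0145,1],[0.0001,0.006,0,0,0,-0.016,1],[0.0001,0.006,0,0,0,-0.016,1],[0.0001,0.006,0,0,0,-0.016,1]]]}}

```text
time: 17.52
tool_pos: [0.57, -0.2828, 0.0807]
tcp_rot: [-2.404, -2.018, 0.003]
wrist_force: [-6.6, 1.6, 8.4]
width: 0.22
```

```bash
python3 lev.py
```

```text
t 17.52 lev 0.299 r 0.1200 yawlev 0.309 Ft -6.80 Fr -0.32 Fz 8.38 z 0.0807 w 0.220 vel 0.001
```

Emit:
{"api": "apply_moves", "payload": {"plan": [[[0,0.001,0,0,0,-0.003,1],[0,0.002,0,0,0,-0.006,1],[0,0.003,0,0,0,-0.009,1],[0,0.004,0,0,0,-0.0115,1],[0.0001,0.0055,0,0,0,-0.0145,1],[0.0001,0.006,0,0,0,-0.016,1],[0.0001,0.006,0,0,0,-0.016,1],[0.0001,0.006,0,0,0,-0.016,1]]]}}

```text
time: 18.18
tool_pos: [0.5759, -0.2838, 0.0807]
tcp_rot: [-2.352, -2.077, 0.003]
wrist_force: [-6.8, 2.3, 8.0]
width: 0.22
```

```bash
python3 lev.py
```

```text
t 18.18 lev 0.348 r 0.1200 yawlev 0.359 Ft -7.02 Fr -1.39 Fz 8.00 z 0.0807 w 0.220 vel 0.001
```

Emit:
{"api": "apply_moves", "payload": {"plan": [[[0,0.001,0,0,0,-0.003,1],[0,0.002,0,0,0,-0.006,1],[0,0.003,0,0,0,-0.009,1],[0,0.004,0,0,0,-0.011,1],[0.0001,0.0048,0,0,0,-0.0127,1],[0.0001,0.0048,0,0,0,-0.0127,1],[0.0001,0.0048,0,0,0,-0.0127,1],[0.0001,0.0048,0,0,0,-0.0127,1]]]}}

```text
time: 18.85
tool_pos: [0.5797, -0.2842, 0.0807]
tcp_rot: [-2.309, -2.123, 0.005]
wrist_force: [-10.4, 1.9, 9.7]
width: 0.216
```

```bash
python3 lev.py
```

```text
t 18.85 lev 0.381 r 0.1199 yawlev 0.399 Ft -10.57 Fr -0.86 Fz 9.71 z 0.0807 w 0.216 vel 0.002
```

Emit:
{"api": "apply_moves", "payload": {"plan": [[[0,0.001,0,0,0,-0.003,1],[0,0.002,0,0,0,-0.006,1],[0,0.003,0,0,0,-0.009,1],[0,0.004,0,0,0,-0.011,1],[0.0001,0.0048,0,0,0,-0.0127,1],[0.0001,0.0048,0,0,0,-0.0127,1],[0.0001,0.0048,0,0,0,-0.0127,1],[0.0001,0.0048,0,0,0,-0.0127,1]]]}}

```text
time: 19.52
tool_pos: [0.5845, -0.2846, 0.0808]
tcp_rot: [-2.267, -2.169, 0.005]
wrist_force: [-9.4, 1.7, 8.7]
width: 0.22
```

```bash
python3 lev.py
```

```text
t 19.52 lev 0.421 r 0.1199 yawlev 0.439 Ft -9.48 Fr -1.08 Fz 8.72 z 0.0808 w 0.220 vel 0.003
```

Emit:
{"api": "apply_moves", "payload": {"plan": [[[0,0.001,0,0,0,-0.003,1],[0,0.002,0,0,0,-0.006,1],[0,0.003,0,0,0,-0.009,1],[0,0.004,0,0,0,-0.011,1],[0.0001,0.0048,0,0,0,-0.0127,1],[0.0001,0.0048,0,0,0,-0.0127,1],[0.0001,0.0048,0,0,0,-0.0127,1],[0.0001,0.0048,0,0,0,-0.0127,1]]]}}

```text
time: 20.18
tool_pos: [0.5906, -0.2849, 0.0808]
tcp_rot: [-2.225, -2.215, 0.002]
wrist_force: [-5.8, 1.6, 6.4]
width: 0.22
```

```bash
python3 lev.py
```

```text
t 20.18 lev 0.472 r 0.1200 yawlev 0.479 Ft -5.85 Fr -1.49 Fz 6.44 z 0.0808 w 0.220 vel 0.002
```

Second click felt between 0.421 and 0.472. Going for the third.

Emit:
{"api": "apply_moves", "payload": {"plan": [[[0,0.001,0,0,0,-0.003,1],[0,0.002,0,0,0,-0.006,1],[0,0.003,0,0,0,-0.009,1],[0,0.004,0,0,0,-0.0115,1],[0.0001,0.0055,0,0,0,-0.0145,1],[0.0001,0.006,0,0,0,-0.016,1],[0.0001,0.006,0,0,0,-0.016,1],[0.0001,0.006,0,0,0,-0.016,1]]]}}

```text
time: 20.85
tool_pos: [0.596, -0.2848, 0.0807]
tcp_rot: [-2.167, -2.269, 0.003]
wrist_force: [-7.9, 2.6, 7.7]
width: 0.219
```

```bash
python3 lev.py
```

```text
t 20.85 lev 0.517 r 0.1199 yawlev 0.529 Ft -7.85 Fr -2.88 Fz 7.74 z 0.0807 w 0.219 vel 0.002
```

Emit:
{"api": "apply_moves", "payload": {"plan": [[[0,0.001,0,0,0,-0.003,1],[0,0.002,0,0,0,-0.006,1],[0,0.003,0,0,0,-0.009,1],[0,0.004,0,0,0,-0.0115,1],[0.0001,0.0055,0,0,0,-0.0145,1],[0.0001,0.006,0,0,0,-0.016,1],[0.0001,0.006,0,0,0,-0.016,1],[0.0001,0.006,0,0,0,-0.016,1]]]}}

```text
time: 21.52
tool_pos: [0.6019, -0.2844, 0.0807]
tcp_rot: [-2.109, -2.323, 0.003]
wrist_force: [-8.0, 2.4, 7.5]
width: 0.221
```

```bash
python3 lev.py
```

```text
t 21.52 lev 0.566 r 0.1199 yawlev 0.580 Ft -7.80 Fr -3.01 Fz 7.53 z 0.0807 w 0.221 vel 0.004
```

Emit:
{"api": "apply_moves", "payload": {"plan": [[[0,0.001,0,0,0,-0.003,1],[0,0.002,0,0,0,-0.006,1],[0,0.003,0,0,0,-0.009,1],[0,0.004,0,0,0,-0.011,1],[0.0001,0.0048,0,0,0,-0.0127,1],[0.0001,0.0048,0,0,0,-0.0127,1],[0.0001,0.0048,0,0,0,-0.0127,1],[0.0001,0.0048,0,0,0,-0.0127,1]]]}}

```text
time: 22.18
tool_pos: [0.6058, -0.284, 0.0808]
tcp_rot: [-2.062, -2.364, 0.005]
wrist_force: [-10.2, 0.1, 8.5]
width: 0.219
```

```bash
python3 lev.py
```

```text
t 22.18 lev 0.599 r 0.1199 yawlev 0.620 Ft -10.14 Fr -1.32 Fz 8.51 z 0.0808 w 0.219 vel 0.002
```

Emit:
{"api": "apply_moves", "payload": {"plan": [[[0,0.001,0,0,0,-0.003,1],[0,0.002,0,0,0,-0.006,1],[0,0.003,0,0,0,-0.009,1],[0,0.004,0,0,0,-0.011,1],[0.0001,0.0048,0,0,0,-0.0127,1],[0.0001,0.0048,0,0,0,-0.0127,1],[0.0001,0.0048,0,0,0,-0.0127,1],[0.0001,0.0048,0,0,0,-0.0127,1]]]}}

```text
time: 22.85
tool_pos: [0.6105, -0.2834, 0.0807]
tcp_rot: [-2.014, -2.404, 0.005]
wrist_force: [-10.9, 0.7, 9.2]
width: 0.217
```

```bash
python3 lev.py
```

```text
t 22.85 lev 0.638 r 0.1199 yawlev 0.660 Ft -10.66 Fr -2.37 Fz 9.16 z 0.0807 w 0.217 vel 0.002
```

Emit:
{"api": "apply_moves", "payload": {"plan": [[[0,0.001,0,0,0,-0.003,1],[0,0.002,0,0,0,-0.006,1],[0,0.003,0,0,0,-0.008,1],[0,0.0036,0,0,0,-0.0096,1],[0,0.0036,0,0,0,-0.0096,1],[0,0.0036,0,0,0,-0.0096,1],[0,0.0036,0,0,0,-0.0096,1],[0,0.0036,0,0,0,-0.0096,1]]]}}

```text
time: 23.52
tool_pos: [0.6148, -0.2826, 0.0808]
tcp_rot: [-1.979, -2.435, 0.003]
wrist_force: [-8.2, 1.2, 8.9]
width: 0.225
```

```bash
python3 lev.py
```

```text
t 23.52 lev 0.675 r 0.1199 yawlev 0.690 Ft -7.79 Fr -2.71 Fz 8.92 z 0.0808 w 0.225 vel 0.001
```

Emit:
{"api": "apply_moves", "payload": {"plan": [[[0,0.001,0,0,0,-0.003,1],[0,0.002,0,0,0,-0.006,1],[0,0.003,0,0,0,-0.009,1],[0,0.004,0,0,0,-0.011,1],[0.0001,0.0048,0,0,0,-0.0127,1],[0.0001,0.0048,0,0,0,-0.0127,1],[0.0001,0.0048,0,0,0,-0.0127,1],[0.0001,0.0048,0,0,0,-0.0127,1]]]}}

```text
time: 24.18
tool_pos: [0.6199, -0.2815, 0.0808]
tcp_rot: [-1.93, -2.475, 0.003]
wrist_force: [-6.2, 1.3, 7.7]
width: 0.217
```

```bash
python3 lev.py
```

```text
t 24.18 lev 0.719 r 0.1199 yawlev 0.730 Ft -5.69 Fr -2.70 Fz 7.73 z 0.0808 w 0.217 vel 0.002
```

Emit:
{"api": "apply_moves", "payload": {"plan": [[[0,0.001,0,0,0,-0.003,1],[0,0.002,0,0,0,-0.006,1],[0,0.003,0,0,0,-0.009,1],[0,0.004,0,0,0,-0.011,1],[0.0001,0.0048,0,0,0,-0.0127,1],[0.0001,0.0048,0,0,0,-0.0127,1],[0.0001,0.0048,0,0,0,-0.0127,1],[0.0001,0.0048,0,0,0,-0.0127,1]]]}}

```text
time: 24.85
tool_pos: [0.6239, -0.2805, 0.0807]
tcp_rot: [-1.88, -2.512, 0.004]
wrist_force: [-8.4, 0.0, 8.0]
width: 0.219
```

```bash
python3 lev.py; python3 -c "
from h import *
import pickle
s=readout.read_state();im=read_camera('wrist');pickle.dump(s,open('s11.pkl','wb'))
cv2.imwrite('pics/w11.png',im[:,:,::-1])
cv2.imwrite('pics/s11.png',read_camera('scene')[:,:,::-1])
crop('pics/s11.png','pics/s11a.png',210,105,350,225,5)"
```

```text
t 24.85 lev 0.753 r 0.1199 yawlev 0.769 Ft -8.07 Fr -2.27 Fz 8.03 z 0.0807 w 0.219 vel 0.002
```

View pics/w11.png

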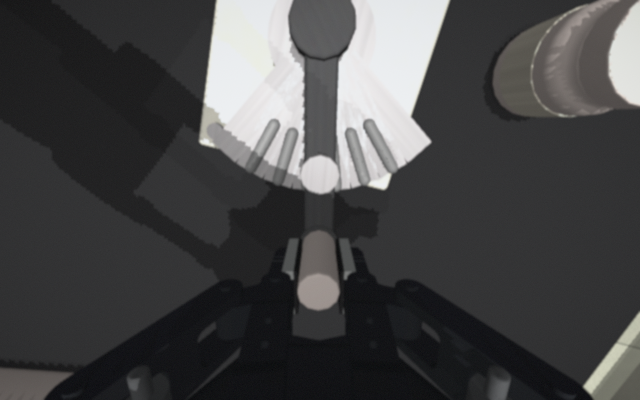

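View pics/s11a.png

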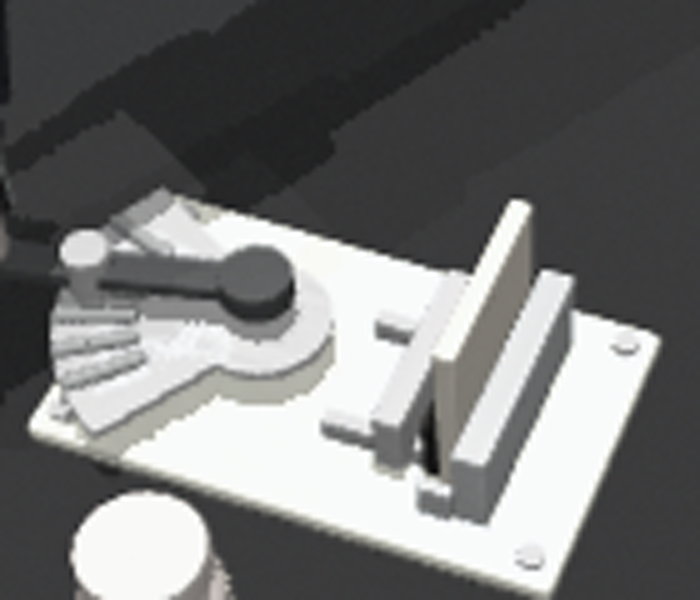

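```bash
python3 -c "
from h import *
crop('pics/w11.png','pics/w11a.png',190,90,440,210,3.1)"
```

```text
(no output)
```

View pics/w11a.png

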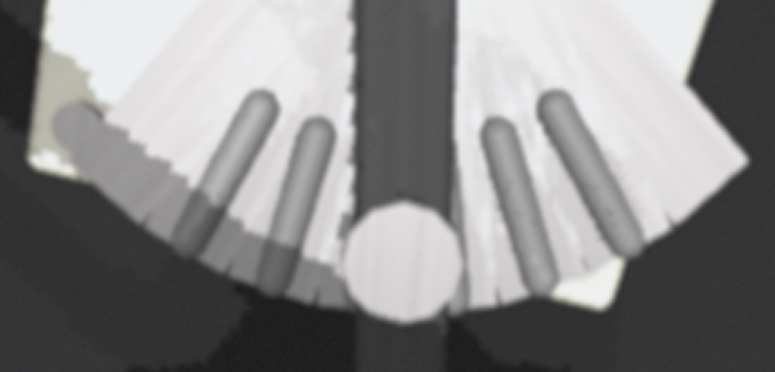

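```bash
python3 -c "
from h import *
import pickle
s=pickle.load(open('s11.pkl','rb'))
f=lambda a:np.array(a)/3.1-.34+[190,90]
ribs={1:[(262,100),(188,245)],2:[(318,128),(274,285)],5:[(496,128),(542,285)],6:[(555,100),(630,245)]}
d=s['tool_pos'][:2]-[.592,-.1649];lev=np.degrees(np.arctan2(d[1],d[0]))%360
arm=ray('wrist',f([(404,40),(404,180)]),.06,s);print('lever az',lev,np.degrees(np.arctan2(*(arm[1]-arm[0])[1::-1]))%360)
for k,r in ribs.items():
  w=ray('wrist',f(r),.03,s);a=np.degrees(np.arctan2(*(w[1]-w[0])[1::-1]))%360
  print(k,a,'rib3.5 az',a+np.degrees(.22*(3.5-k)))
"
```

```text
lever az 285.44407995279374 286.40524158313195
1 256.3032443336955 rib3.5 az 287.8159230658908
2 268.75413206332524 rib3.5 az 287.6617393026424
5 304.8133855087456 rib3.5 az 285.9057782694285
6 316.86850968296153 rib3.5 az 285.35583095076623
```

```bash
python3 lev.py; python3 -c "
from workcell import bot
print(bot.finish_job())"
```

```text
t 24.95 lev 0.753 r 0.1199 yawlev 0.769 Ft -6.64 Fr -2.52 Fz 7.52 z 0.0807 w 0.223 vel 0.001
the job is handed in; nothing more can be done
None
```

View pics/s11.png

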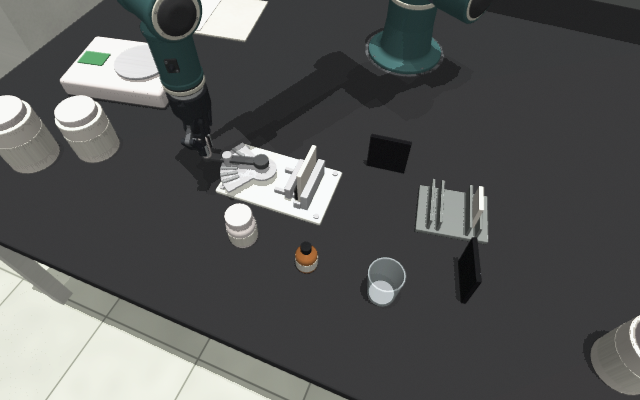

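I handed the job in at about 25 s, with the larger tile standing in the clamp slot, let go, and the gripper holding the lever's knob three clicks on. No verdict was reported.

- **Clicks:** I felt three force drops at the knob, at about 0.21–0.25, 0.42–0.47 and 0.64–0.68 rad. I stopped at 0.753 rad with the lever still. The spring was pulling with about 7 to 8 N.
- **Lever position:** a wrist picture of the ribs put the lever 0.3 to 1.3 degrees short of midway between the third and fourth ribs. The two ways of measuring the lever's direction differed by about 1 degree, well inside the margin of about 5 degrees either way.
- **Tile:** in the last scene picture it stands upright in the slot. I could not measure the pad's force. From the jaw's travel I estimate the pad is compressed by about 3 mm, or about 5 N.
- **Bystanders:** the smaller tile, jar, beaker and amber bottle are where they were in the first scene picture.
- **Disagreement on the way:** one wrist measurement of the clamp was about 4 mm off the top camera's, because I had used an arm position read after the picture. I repeated it with the arm settled, and the two then agreed to about 1 mm before I lowered the tile.

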